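# Draw a press-in inner lid out of a deep canister with its lifting key

## Task

The inner press lid of the cracker canister has gone too deep for fingers: take the lifting key from its stand, feel for the slot in the lid's centre disc with its foot until the foot drops through and the collar sits, turn it clockwise (seen from above) to its stop, and draw the lid steadily up out of the canister. Push and pull gently: do not press the lid down onto the crackers, jerk it, knock the glass or drag the canister along. Set the lid down softly and flat on the front part of the wooden board and leave it there with the key standing in it, and everything else where it was.

Things in the scene. Friction and masses are not known exactly. Their poses are not given: they have to be found in the camera images.
- key_grip (a point): Centre of the flat wooden handle of the lifting key, a loose upright T-foot key (175 mm long, 110 g) that stands in the stand at the start; grip here from above. Handle 26 (x) x 12 (y) x 64 (z) mm. Axes: z up along the rod, x along handle width and foot, y through the handle's thickness.
- key_collar (a point): Centre of the flat underside of the key's steel collar (disc 42 mm across, 4 mm thick, on the 8 mm rod), 126 mm below the grip point; same axes. The collar rests on the stand at the start.
- key_foot (a point): Centre of the key's foot, a cross bar 26 (x) x 8 (y) x 8 (z) mm at the lower end of the rod; 139 mm below the grip point, 13 mm below the collar's underside; its bottom is 4 mm lower. Same axes.
- stand: Round wooden stand of the key, 72 mm across the foot, 36 mm high, with an open 31 mm bore; fixed, left or right of the canister. Origin: centre of its underside.
- canister: Deep square canister of heavy clear glass, loose on the worktop (2.2 kg): 84 x 84 mm outside, 76 x 76 mm inside, 155 mm high, open at the top. Origin: centre of its underside, z up. A stack of square crackers lies in it, its top 34 mm above the origin.
- lid: White press-in inner lid in the canister: square cap 73 x 73 x 22 mm, hollow below, with a round centre disc 52 mm across, 5 mm thick on top; about 170 g. Origin: centre of its underside, z up; at the start 50 to 64 mm above the canister's origin. Rubber gaskets grip the glass: it slides down when pushed with 7 to 12 N, up when pulled with 10 to 15 N, all the way to the mouth, differing from case to case.
- lid_top (a point): Centre of the disc's top face, 27 mm above the lid's underside; axes of the lid, not of the disc. The disc has a through slot 30 x 11 mm in its centre. It was left at a chance angle, stiff: the slot's long axis lies within 42 degrees of the lid's y either way, and no reading tells it: find it by feel with the foot (a light push enters only when aligned within about 5 degrees), or by eye.
- canister_mouth (a point): Centre of the canister's mouth, 155 mm above its underside. How the key locks: foot through the slot (either way round) until the collar lies on the disc, then about 75 degrees clockwise seen from above to a stop, passing under a catch with 1.5 mm to spare (keep the collar down); anticlockwise is blocked at about 10 degrees. Pulled up about 4 mm, the foot then hooks under the disc.
- board: Wooden chopping board lying flat, 220 (its x) x 320 (its y) x 21 mm, fixed. Origin: centre of its underside. Its +y end is nearest the robot. The rear lies under a shelf (underside about 0.45 m up, front edge at about x = 0.60 m), so use the front 100 mm.
- jam_jar: Jam jar, 65 mm across, 94 mm high, loose bystander behind the work. Origin: centre of its underside.
- tuna_tin: Low round tin, 86 mm across, 40 mm high, loose bystander. Origin: centre of its underside.
- spice_jar: Spice jar, 45 mm across, 106 mm high, loose bystander at the right. Origin: centre of its underside.
- lemon: Lemon, 78 x 55 x 56 mm, loose bystander on the rear half of the board. Origin: its underside.

How it is judged:
On the way, in this order (a step that is already met when the one before it is completed fails the run):
1. the key's foot is through the slot, its collar on the disc, while the lid is still deep in the canister (z of key_collar in the frame of lid below 0.031 m and horizontal distance between key_foot and lid below 0.008 m and z of lid in the frame of canister below 0.075 m), for 0.2 s.
2. the lid hangs on the key, clear above the mouth of the canister (z of lid in the frame of canister above 0.157 m and z of key_collar in the frame of lid below 0.035 m), for 0.2 s.
At the end, for the whole second after the job is handed in: The lid lies flat (within 0.08 rad) and still on the board, its centre at least 25 mm inside the board's edges, with the key standing in its slot (within 0.2 rad of upright, collar within 4 mm of the disc); the canister stands upright within 30 mm of where it was (z of lid in the frame of board between 0.017 and 0.025 m and x of lid in the frame of board between -0.085 and 0.085 m and y of lid in the frame of board between -0.135 and 0.135 m and angle between lid's own z axis and vertical below 0.08 rad and linear speed of lid below 0.02 m/s and distance of canister from where it was at the start of the episode below 0.03 m and angle between canister's own z axis and vertical below 0.05 rad and z of key_collar in the frame of lid below 0.031 m and horizontal distance between key_foot and lid below 0.008 m and angle between key_grip's own z axis and vertical below 0.2 rad); the robot touches nothing.
It fails at once if the lid is pushed down onto the crackers (its underside closer than 2.5 mm to them while in the canister) (z of lid in the frame of canister below 0.0365 m and horizontal distance between lid and canister below 0.03 m).
It fails at once if the lid is forced: more than 40 N between key and lid while it is in or over the canister (contact force between key and lid above 40 N and horizontal distance between lid and canister below 0.03 m).
It fails at once if the glass is knocked: more than 15 N between key and canister (contact force between key and canister above 15 N).
It fails at once if the canister is dragged or lifted by more than 30 mm or tipped by more than 0.15 rad, or a bystander is pushed more than 30 mm (distance of any of canister, jam_jar, tuna_tin, spice_jar, lemon from where it was at the start of the episode above 0.03 m or angle between canister's own z axis and vertical above 0.15 rad).
It fails at once if the lid is dropped or banged on the board: more than 60 N between them (contact force between lid and board above 60 N).
It also fails if it takes over 72 s, if anything falls off the work surface, if the arm or the gripper's body presses on something with over 40 N, if the wrist force passes 120 N, or if a joint passes its speed limit or range.

## Robot

A 6-joint arm with a two-finger parallel gripper is mounted at the origin on a cart in front of the work surface, level with it; the furniture and walls round the work are solid. World frame = base frame: x ahead of the robot, y to its left, z up, the work surface at z = 0. Lengths are in m, angles in rad, forces in N, time in s.
With the tool pointing down it reaches from about 0.35 to 1 m from the base axis. Payload 7.1 kg.
Tool frame: the origin (TCP) lies midway between the tips of the shut fingers; the grasp point (between the pads) lies 19 mm behind it; z points along the fingers, y is the direction in which the jaws open and shut (so a half turn about z gives the same grasp; the last joint's range is limited). The gripper opens to 85 mm and grips with 20 to 120 N. Pads are 22 mm wide; open, the fingers measure 114 mm over their backs; the gripper's body (76 mm by 85 mm) begins 54 mm behind the grasp point. The pads swing forward as they close: fully open they stand 13 mm farther back than shut.
Start: joints at [-1.125, 0.423, 1.63, -0, 1.089, -0.019], TCP at [0.28, -0.559, 0.231] pointing down, gripper open.
Joint ranges: [-3, 3], [-0.9, 2.11], [0.09, 2.58], [-1.31, 4.45], [0.11, 2.69], [-2.54, 2.54]. Speed limits (rad/s): [2.39, 2.39, 3.01, 3.14, 3.14, 3.14].

## Interface

Orientations are given as a 3x3 rotation matrix whose columns are the frame's x, y, z axes.
In Python, from plant import * gives the robot as it stands.
- The arm moves only by the tool drive_tool, never from a script. Its argument "series" is one flat list of numbers, 7 for each row, row after row: the turn, a rotation vector about the tool's x, y, z in rad, then the shift along the tool's x, y, z in cm, then the closure, from 0 (fully open) to 1 (shut). In form: [wx, wy, wz, x, y, z, fingers, wx, wy, wz, x, y, z, fingers, ...]. A call has 1 to 5 rows; each row is the pose to reach, as a shift and turn from the pose measured when the call began, along the tool's axes at that moment; what a row does not reach only later rows make up. A row lasts 1/12 s, in which the tool goes at most 41.7 mm and 7.16 degrees, less where a joint would pass 70% of its speed; a pose out of reach is approached as far as the arm can. A call with a gripper value outside its range is refused whole. The fingers move at their own pace and stop on an object; "newtons" is the grip in N (left out, the last holds). Time passes only in rows, so rows that repeat a pose let the fingers close. It gives the time, the measured TCP pose, the force and the opening at its end, in the units of the state.
- get_state(): the state, without advancing time (a new reading comes with each control period).
- get_image(name): name is "side" or "top"; returns a dict with "image" (420x560x3 uint8, blue, green, red), "fx", "fy", "cx", "cy" (pixels), "origin" and "orientation" of the camera in the world. Camera axes: x right, y down, z forward; pixel columns grow to the right and rows downward; lengths in m; the calibration is good to about 2 mm. A picture is of the moment at which its call begins. There is no depth.
- close_job(): hands the job in, once; it reports no verdict.
Trained networks look in a picture, given as the dict that the camera call returned (one of the last four; its "shot" number tells which), for a name from the list of things; names that differ only in an ending like _2 or _b are one class to them, and where a whole thing is asked for, a point or a joint stands for the part that bears it (a point fixed in the world has none). Each returns a list of dicts, best first, with "confidence" (0 to 1); they miss things now and then, are a little off and sometimes report something else, mostly with a low value. They report only what shows in the picture. A call takes as long as a camera call.
- regions_of(picture, label): "region" (420x560 bool, what is visible of it) and "rect" ([left, top, right, bottom] in pixels, round what is visible of it).
The state is a dict: "time": time; "joints": joint angles; "joint_vel": joint speeds; "effort": joint torques, N m; "position": TCP position; "orientation": TCP orientation; "force": force on the tool from outside, world axes, zero at the start; "ft_torque": the same for the moment, N m; "width": finger opening in m.
Only numpy, scipy, OpenCV 4.12 (cv2) and the standard library are available. Lean on these libraries where they do the work, as an engineer would, in place of code of your own. Each camera call takes 0.05 s, during which the arm holds its last target.

## Working session

There is one attempt and no reset: what is moved stays moved. The work goes in short steps, Python scripts to look and compute and a tool call to move; the robot and the scene stay as the last step left them, time stands still between calls to the robot, and variables do not carry over. Pictures are saved under pics/ and viewed, and the job is handed in when it is done.

Besides the shell and the picture viewer there is one more tool, called after "Emit:" as name(argument=value, ...) on one line, values as JSON. drive_tool: Moves the arm, as the interface text tells. Its arguments: {"type":"object","properties":{"series":{"type":"array","items":{"type":"number"}},"newtons":{"type":"number"}},"required":["series"]}

```bash
ls; mkdir -p pics; python3 - <<'E'
from plant import *
import cv2
s=get_state()
for k,v in s.items(): print(k,v)
for n in("side","top"):
    p=get_image(n); cv2.imwrite(f"pics/{n}0.png",p["image"]); print(n,{k:v for k,v in p.items() if k!="image"})
    for l in ["key_grip","stand","canister","lid","board","jam_jar","tuna_tin","spice_jar","lemon"]:
        for r in regions_of(p,l)[:2]: print(l,r["rect"],round(r["confidence"],2),r["region"].sum())
E
```

```text
pics
time 0.0
joints [-1.12501273e+00  4.23858863e-01  1.63069004e+00  8.73275669e-06
  1.08859620e+00 -1.90227276e-02]
joint_vel [-0.00159349  0.00083774  0.00015415  0.00013266 -0.0011608  -0.00045407]
effort [ 2.37462111e-03 -5.57375586e+01 -2.81740773e+01  9.95706387e-05
  7.10967564e-03  9.68755870e-06]
position [ 0.2799327  -0.55819325  0.23053442]
orientation [[ 8.93910228e-01  4.48245542e-01 -6.62381547e-04]
 [ 4.48246030e-01 -8.93909126e-01  1.40407041e-03]
 [ 3.72593911e-05 -1.55202280e-03 -9.99998795e-01]]
force [-0.12051264  0.42136449 -0.26764843]
ft_torque [ 0.00383682 -0.00479685 -0.03384488]
width 0.0854593979072294
side {'fx': 443.19875427345943, 'fy': 443.19875427345943, 'cx': 275.5232800162386, 'cy': 206.8719600647916, 'origin': array([0.38911165, 0.57601735, 0.62178697]), 'orientation': array([[-0.95942885, -0.166712  ,  0.22738378],
       [-0.28106764,  0.50173147, -0.81808711],
       [ 0.02229934, -0.8488066 , -0.528233  ]]), 'shot': 1}
key_grip [335.3, 144.9, 348.5, 181.6] 0.83 300
canister [314.4, 182.9, 366.0, 266.5] 0.96 3297
board [153.9, 266.3, 325.3, 38
[... 342 characters left out ...]
623, 'cx': 278.7327189532097, 'cy': 205.77372725396282, 'origin': array([ 0.51490545, -0.25893336,  0.97501666]), 'orientation': array([[-0.01857525, -0.99499474,  0.09818565],
       [-0.99727437,  0.0254517 ,  0.06925344],
       [-0.0714058 , -0.09663163, -0.99275553]]), 'shot': 2}
key_grip [362.9, 245.9, 389.3, 262.8] 0.91 358
stand [352.7, 235.8, 379.5, 272.9] 0.65 461
canister [277.3, 246.7, 325.8, 291.4] 0.7 834
lid [287.2, 247.4, 322.6, 284.8] 0.62 1229
board [135.6, 178.3, 235.8, 276.3] 0.81 8682
jam_jar [287.7, 249.8, 320.4, 283.1] 0.63 1156
tuna_tin [258.2, 178.7, 298.7, 196.0] 0.65 621
spice_jar [404.7, 184.2, 440.7, 212.0] 0.81 652
spice_jar [366.1, 243.6, 383.6, 262.3] 0.43 389
```

View pics/side0.png

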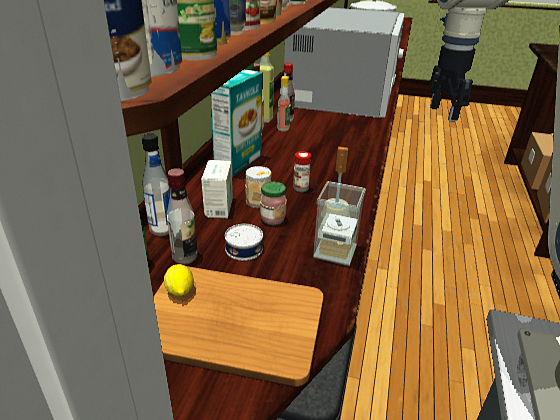

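View pics/top0.png

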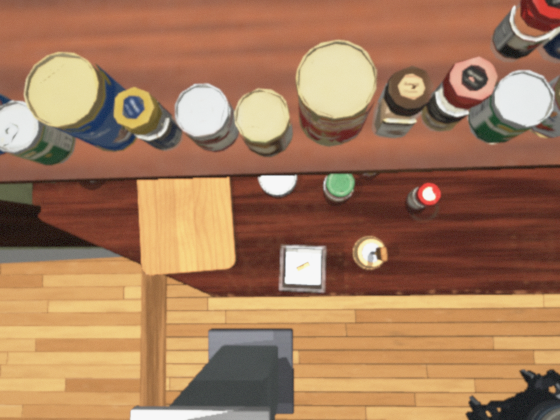

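```bash
python3 - <<'E'
import cv2
a=cv2.imread('pics/top0.png')[235:295,265:395]; cv2.imwrite('pics/top0z.png',cv2.resize(a,None,fx=6,fy=6,interpolation=cv2.INTER_CUBIC))
a=cv2.imread('pics/side0.png')[135:275,290:400]; cv2.imwrite('pics/side0z.png',cv2.resize(a,None,fx=4,fy=4,interpolation=cv2.INTER_CUBIC))
E
```

```text
(no output)
```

View pics/top0z.png

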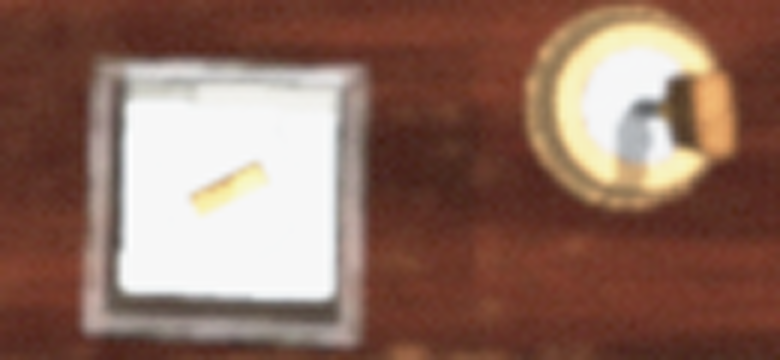

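View pics/side0z.png

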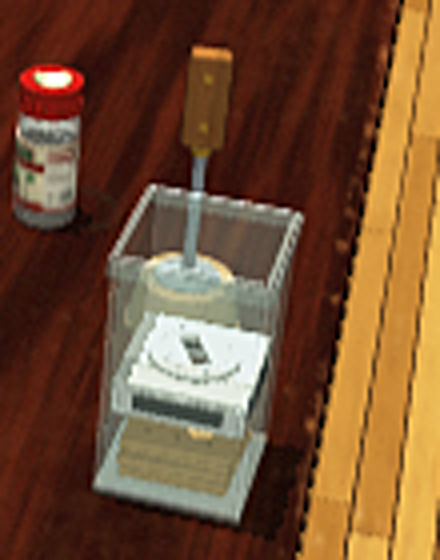

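The side view shows the canister around (340,225) with the lid inside and the slot visible near (339,222). The key stands behind it, with its handle at (342,163). In the top view the slot is at about (303,266) and the handle top is at about (382,254). I'll zoom in to pick points.

```bash
cat > h.py <<'E'
import numpy as np, cv2
C={}
C['side']=dict(f=443.19875427345943,c=(275.5232800162386,206.8719600647916),o=np.array([0.38911165,0.57601735,0.62178697]),R=np.array([[-0.95942885,-0.166712,0.22738378],[-0.28106764,0.50173147,-0.81808711],[0.02229934,-0.8488066,-0.528233]]))
C['top']=dict(f=419.6369436652623,c=(278.7327189532097,205.77372725396282),o=np.array([0.51490545,-0.25893336,0.97501666]),R=np.array([[-0.01857525,-0.99499474,0.09818565],[-0.99727437,0.0254517,0.06925344],[-0.0714058,-0.09663163,-0.99275553]]))
def proj(n,P):
    c=C[n]; q=(np.atleast_2d(P)-c['o'])@c['R']; return q[:,:2]/q[:,2:]*c['f']+np.array(c['c'])
def onz(n,uv,z):
    c=C[n]; uv=np.atleast_2d(uv); d=np.c_[(uv-np.array(c['c']))/c['f'],np.ones(len(uv))]@c['R'].T
    return c['o']+d*((z-c['o'][2])/d[:,2])[:,None]
def crop(img,r,k,name,lines=()):
    # r = left,top,right,bottom ; lines = list of polylines in px
    a=cv2.resize(img[r[1]:r[3],r[0]:r[2]],None,fx=k,fy=k,interpolation=cv2.INTER_CUBIC)
    for P,col in lines:
        q=((np.array(P)-[r[0],r[1]]+0.5)*k-0.5); cv2.polylines(a,[np.round(q).astype(int)],False,col,1)
    for i in range(0,r[2]-r[0],5): cv2.putText(a,str(r[0]+i),(int(i*k+k/2)-8,8),0,0.3,(0,255,255)); cv2.line(a,(int(i*k+k/2),10),(int(i*k+k/2),14),(0,255,255))
    for i in range(5,r[3]-r[1],5): cv2.putText(a,str(r[1]+i),(0,int(i*k+k/2)+4),0,0.3,(0,255,255))
    cv2.imwrite(name,a)
def box(c,yaw,sx,sy,z0,z1):
    cs,sn=np.cos(yaw),np.sin(yaw); q=np.array([[1,1],[-1,1],[-1,-1],[1,-1],[1,1]])*[sx/2,sy/2]
    q=q@np.array([[cs,sn],[-sn,cs]])+c
    return np.c_[q,np.full(5,z0)],np.c_[q,np.full(5,z1)]
E
python3 - <<'E'
from h import *
s=cv2.imread('pics/side0.png');t=cv2.imread('pics/top0.png')
crop(s,(308,175,372,270),6,'pics/z1.png'); crop(s,(325,140,360,205),9,'pics/z2.png')
crop(t,(272,240,332,297),10,'pics/z3.png'); crop(t,(348,230,396,278),12,'pics/z4.png')
E
```

```text
(no output)
```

View pics/z1.png

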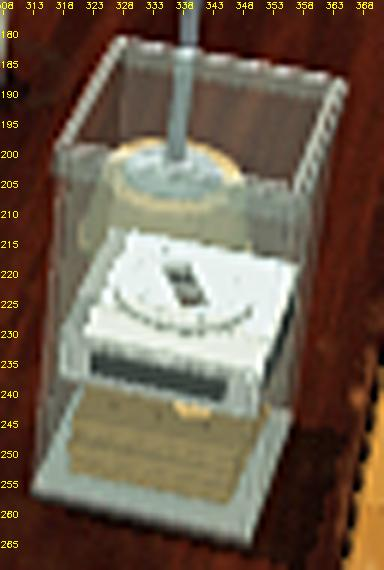

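View pics/z2.png

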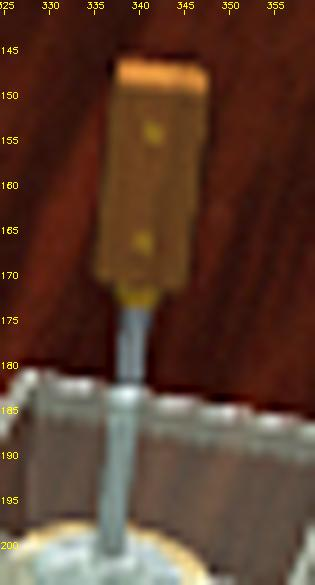

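View pics/z3.png

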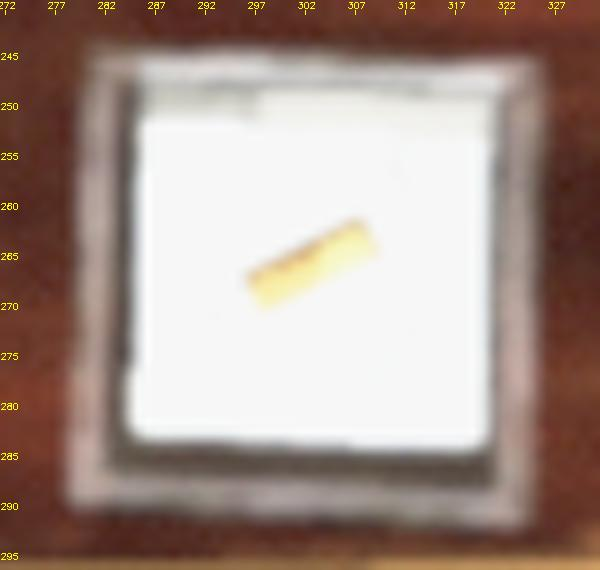

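View pics/z4.png

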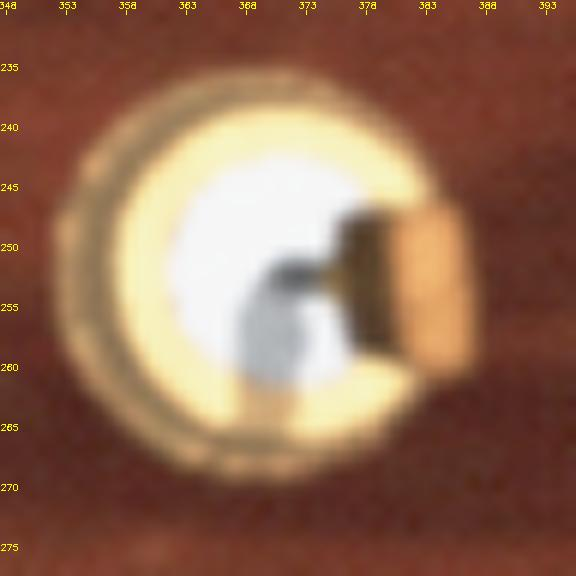

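```bash
cat > fit.py <<'E'
from h import *
from scipy.optimize import least_squares
T=lambda n,l:[(n,a,b) for a,b in l]
def corners(p,sx,sy): 
    return box(p[:2],p[3],sx,sy,p[2],p[2])[0][:4]
def fit(obs,sx,sy,p0,zs=None):
    # obs: list (view, idx corner, uv)
    def f(p):
        if zs is not None: p=np.r_[p[:2],zs,p[2]]
        c=corners(p,sx,sy); return np.concatenate([proj(n,c[i])[0]-uv for n,i,uv in obs])
    r=least_squares(f,p0,loss='soft_l1'); return r.x,np.round(r.fun.reshape(-1,2),1)
# corner order: 0 (+x+y),1(-x+y),2(-x-y),3(+x-y). top view: up=+x,left=+y ; side view: left = +x-ish, camera at +y
can=[('top',0,(281,245.5)),('top',3,(325.5,245.5)),('top',2,(324.7,291.7)),('top',1,(278.5,290)),
 ('side',0,(316,200.0)),('side',3,(327.5,181)),('side',2,(364.8,188.3))]
p,r=fit(can,.084,.084,[.38,-.3,.155,0]);print('can',p,r.tolist())
pc=p
base=[('side',0,(313,256.5)),('side',1,(349,265.8))]
print('base',onz('side',[b[2] for b in base],0))
k=[('top',0,(380.3,246.8)),('top',3,(385.8,246.8)),('top',2,(387.2,260.6)),('top',1,(382,260)),
 ('side',3,(337.6,146)),('side',2,(347.2,147)),('side',1,(347.2,149.8)),('side',0,(337.2,148.8))]
p,r=fit(k,.026,.012,[.42,-.45,.194,0]);print('key',p,r.tolist())
E
python3 fit.py
python3 - <<'E'
from h import *
# stand footprint center: top outer circle left edge ~352.5, right?, 
t=np.array([[296,267],[307.5,261.2],[309.5,264.5],[298,270.5]])
P=onz('top',t,.084);print(P)
d=(P[1]-P[0]+P[2]-P[3]);print(np.degrees(np.arctan2(d[1],d[0])),P.mean(0))
s=np.array([[334.5,218.3],[338.3,218],[341.7,225],[337.3,225.6]])
P=onz('side',s,.084);print(P)
d=(P[3]-P[0]+P[2]-P[1]);print(np.degrees(np.arctan2(d[1],d[0])),P.mean(0))
E
```

```text
can [ 0.47339    -0.24506159  0.15280939 -0.05775508] [[0.5, 0.2], [-0.8, 1.9], [-1.3, -0.4], [1.3, -0.8], [1.0, -0.6], [-0.6, 0.3], [-0.2, -0.0]]
base [[ 0.51677924 -0.21015106  0.        ]
 [ 0.43413799 -0.20241765  0.        ]]
key [ 0.49949366 -0.39540754  0.19012897  0.05517557] [[-0.5, 0.0], [0.7, -0.5], [0.7, -0.0], [-0.8, 1.1], [-0.7, 0.3], [0.7, 0.5], [0.2, -0.2], [-0.8, -0.5]]
[[ 0.47277079 -0.23075828  0.084     ]
 [ 0.48447504 -0.25518627  0.084     ]
 [ 0.47753768 -0.25920086  0.084     ]
 [ 0.46542619 -0.23479233  0.084     ]]
-64.00325195005901 [ 0.47505242 -0.24498444  0.084     ]
[[ 0.48289178 -0.25211259  0.084     ]
 [ 0.47503758 -0.25597943  0.084     ]
 [ 0.46340197 -0.23075927  0.084     ]
 [ 0.47213516 -0.22546222  0.084     ]]
113.34959882019307 [ 0.47336662 -0.24107837  0.084     ]
```

```bash
cat > ov.py <<'E'
from h import *
s=cv2.imread('pics/side0.png');t=cv2.imread('pics/top0.png')
import sys
cx,cy,cyaw,lz,slot,kx,ky,kyaw=map(float,sys.argv[1:])
cyaw,slot,kyaw=np.radians([cyaw,slot,kyaw])
c=np.array([cx,cy]);k=np.array([kx,ky])
def L(n):
    o=[]
    for bx,col in ((box(c,cyaw,.084,.084,0,.155),(0,255,0)),(box(c,cyaw,.073,.073,lz,lz+.022),(255,0,0)),(box(c,slot,.030,.011,lz+.022,lz+.027),(0,0,255)),(box(k,kyaw,.026,.012,.130,.194),(255,255,0))):
        o+= [(proj(n,b),col) for b in bx]
    a=np.linspace(0,2*np.pi,60); ring=lambda q,r,z:np.c_[q[0]+r*np.cos(a),q[1]+r*np.sin(a),0*a+z]
    o+=[(proj(n,ring(c,.026,lz+.027)),(255,0,255)),(proj(n,ring(k,.036,0)),(0,255,0)),(proj(n,ring(k,.021,.040)),(0,255,0))]
    return o
crop(s,(308,175,372,270),6,'pics/z1.png',L('side')); crop(s,(325,140,360,205),9,'pics/z2.png',L('side'))
crop(t,(272,240,332,297),10,'pics/z3.png',L('top')); crop(t,(348,230,396,278),12,'pics/z4.png',L('top'))
a=[cv2.imread(f'pics/z{i}.png') for i in (1,2,3,4)]
H=600; a=[cv2.resize(x,(int(x.shape[1]*H/x.shape[0]),H)) for x in a]
cv2.imwrite('pics/oA.png',np.hstack(a[:2])[:, :800]);
cv2.imwrite('pics/oB.png',cv2.resize(np.hstack(a[2:]),None,fx=.64,fy=.64))
E
python3 ov.py .473 -.2455 -4 .057 -65 .4995 -.3954 3
```

```text
(no output)
```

View pics/oA.png

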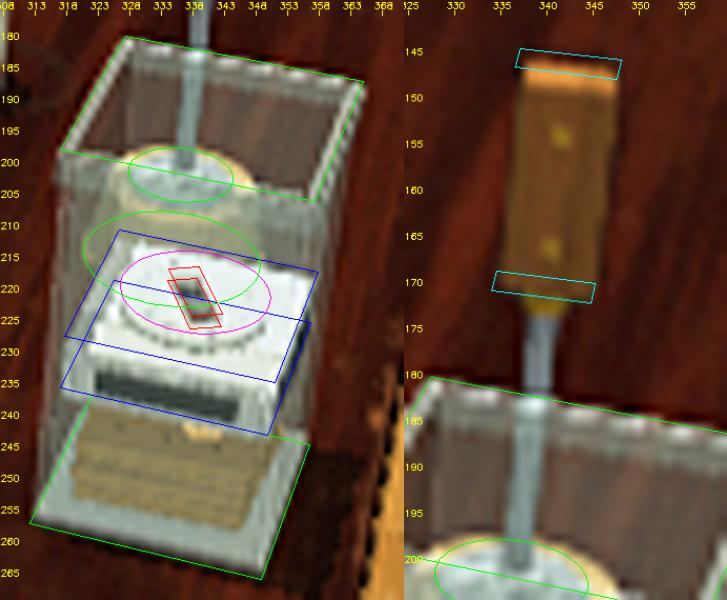

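View pics/oB.png

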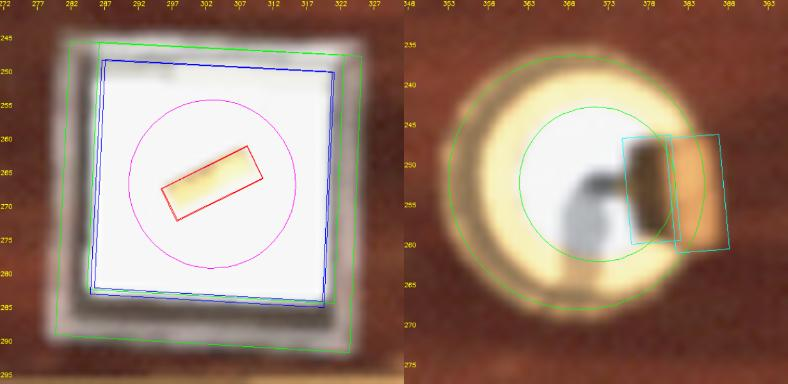

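The overlay confirms the poses. The slot's long axis is at about -65° in world yaw, and the lid sits at about 0.050. I'll move above the key first.

```bash
cat > go.py <<'E'
from plant import *
import numpy as np,sys
from scipy.spatial.transform import Rotation as Ro
# usage: go.py x y z yawY(deg of tool y)
x,y,z,yaw=map(float,sys.argv[1:5]); s=get_state(); R=np.array(s['orientation']); 
a=np.radians(yaw); Y=np.array([np.cos(a),np.sin(a),0]); Z=np.array([0,0,-1.]); X=np.cross(Y,Z)
D=np.c_[X,Y,Z]; w=Ro.from_matrix(R.T@D).as_rotvec(); d=R.T@(np.array([x,y,z])-s['position'])*100
print('t',round(s['time'],2),'pos',np.round(s['position'],4),'yawY',round(np.degrees(np.arctan2(R[1,1],R[0,1])),2),'F',np.round(s['force'],2),'T',np.round(s['ft_torque'],3),'w',round(s['width'],4),'j',np.round(s['joints'],2))
print('turn',np.round(w,3),'shift cm',np.round(d,2))
E
python3 go.py .499 -.395 .240 -87; python3 ov.py .473 -.2465 -4 .050 -65 .4985 -.3954 2
```

```text
t 1.0 pos [ 0.2802 -0.5587  0.2313] yawY -63.37 F [-0.76 -0.26  0.13] T [-0.009 -0.025 -0.008] w 0.0857 j [-1.12  0.42  1.63  0.    1.09 -0.02]
turn [-0.    -0.     0.412] shift cm [26.9  -4.82 -0.87]
```

View pics/oA.png

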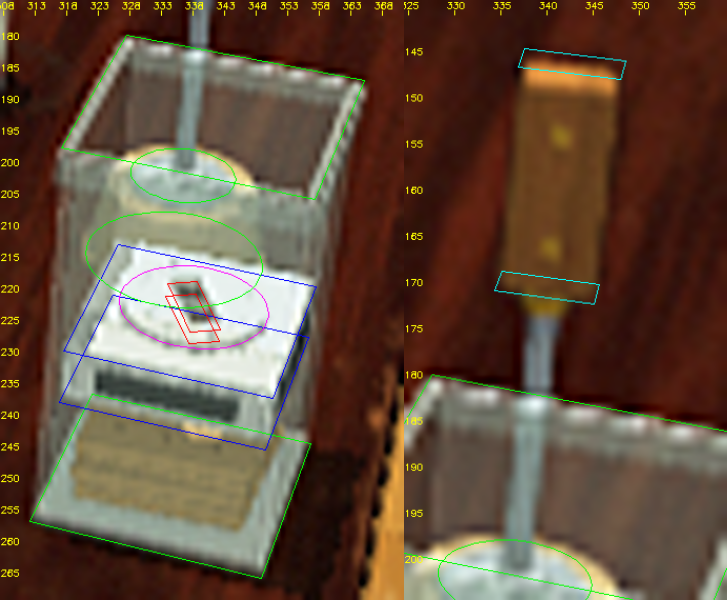

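View pics/oB.png

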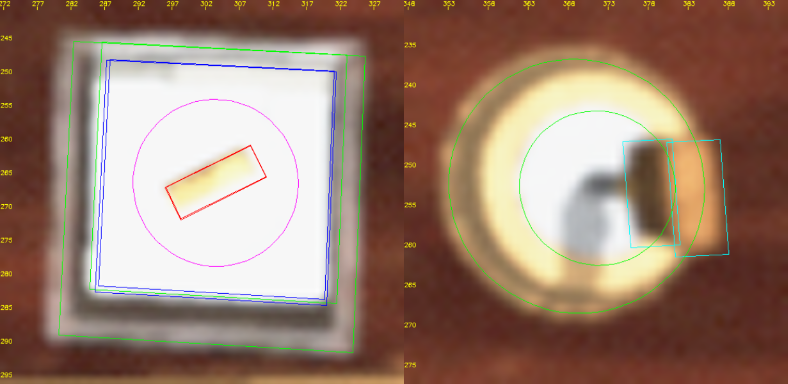

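Emit:
drive_tool(series=[0, 0, 0.12, 8, -1.5, -0.8, 0, 0, 0, 0.24, 12, -2.5, -0.8, 0, 0, 0, 0.36, 16, -3.2, -0.8, 0, 0, 0, 0.412, 20, -4, -0.8, 0, 0, 0, 0.412, 23, -4.5, -0.8, 0])

```text
time: 1.42
position: [0.443, -0.4321, 0.2394]
orientation: [[0.999, 0.049, 0.0], [0.049, -0.999, -0.0], [0.0, 0.0, -1.0]]
force: [-0.4, -1.5, -0.7]
width: 0.0853
```

```bash
python3 go.py .499 -.395 .240 -87
```

```text
t 1.42 pos [ 0.443  -0.4321  0.2394] yawY -87.21 F [-0.37 -1.49 -0.67] T [0.011 0.089 0.011] w 0.0853 j [-0.79  0.41  1.64  0.    1.1   0.73]
turn [ 0.    -0.    -0.004] shift cm [ 5.77 -3.43 -0.06]
```

Emit:
drive_tool(series=[0, 0, 0, 3, -1.7, 0, 0, 0, 0, 0, 5, -3, 0, 0, 0, 0, 0, 5.75, -3.4, 0, 0, 0, 0, 0, 5.75, -3.4, 0, 0])

```text
time: 1.75
position: [0.5004, -0.3941, 0.2393]
orientation: [[0.999, 0.052, 0.001], [0.052, -0.999, -0.0], [0.001, 0.0, -1.0]]
force: [-0.4, -0.5, 0.1]
width: 0.0853
```

```bash
python3 go.py .499 -.395 .143 -87; python3 - <<'E'
from plant import *
from h import *
for n in("side","top"):
    p=get_image(n); cv2.imwrite(f"pics/{n}1.png",p["image"])
a=cv2.imread('pics/side1.png');b=cv2.imread('pics/top1.png')
crop(a,(300,60,390,220),3,'pics/a.png');crop(b,(320,210,430,300),4,'pics/b.png')
a=cv2.imread('pics/a.png');b=cv2.imread('pics/b.png');H=max(a.shape[0],b.shape[0])
o=np.zeros((H,a.shape[1]+b.shape[1],3),np.uint8);o[:a.shape[0],:a.shape[1]]=a;o[:b.shape[0],a.shape[1]:]=b;cv2.imwrite('pics/c1.png',o)
E
```

```text
t 1.75 pos [ 0.5004 -0.3941  0.2393] yawY -87.03 F [-0.42 -0.45  0.07] T [-0.017  0.028  0.005] w 0.0853 j [-0.69  0.43  1.6   0.    1.11  0.83]
turn [ 0.    -0.001 -0.001] shift cm [-0.15  0.08  9.63]
```

View pics/c1.png

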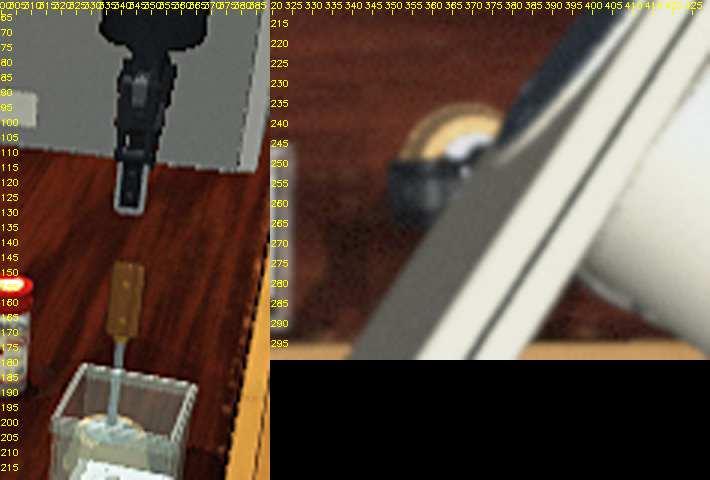

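The finger column at (343,128) lines up above the handle top at (342,147), so I'll descend.

Emit:
drive_tool(series=[0, 0, 0, -0.15, 0.08, 3, 0, 0, 0, 0, -0.15, 0.08, 6, 0, 0, 0, 0, -0.15, 0.08, 8.5, 0, 0, 0, 0, -0.15, 0.08, 9.6, 0, 0, 0, 0, -0.15, 0.08, 9.6, 0])

```text
time: 2.27
position: [0.494, -0.3964, 0.1404]
orientation: [[0.999, 0.047, -0.005], [0.047, -0.999, 0.003], [-0.005, -0.003, -1.0]]
force: [-0.3, -0.9, 0.4]
width: 0.0851
```

```bash
python3 go.py .499 -.395 .143 -87; python3 - <<'E'
from plant import *
from h import *
p=get_image("side"); cv2.imwrite("pics/side2.png",p["image"])
crop(p["image"],(300,90,390,220),6,'pics/a2.png')
E
```

```text
t 2.27 pos [ 0.494  -0.3964  0.1404] yawY -87.29 F [-0.26 -0.85  0.41] T [-0.043  0.003  0.001] w 0.0851 j [-0.69  0.55  1.67 -0.    0.94  0.83]
turn [-0.003  0.005 -0.005] shift cm [ 0.5  -0.12 -0.26]
```

View pics/a2.png

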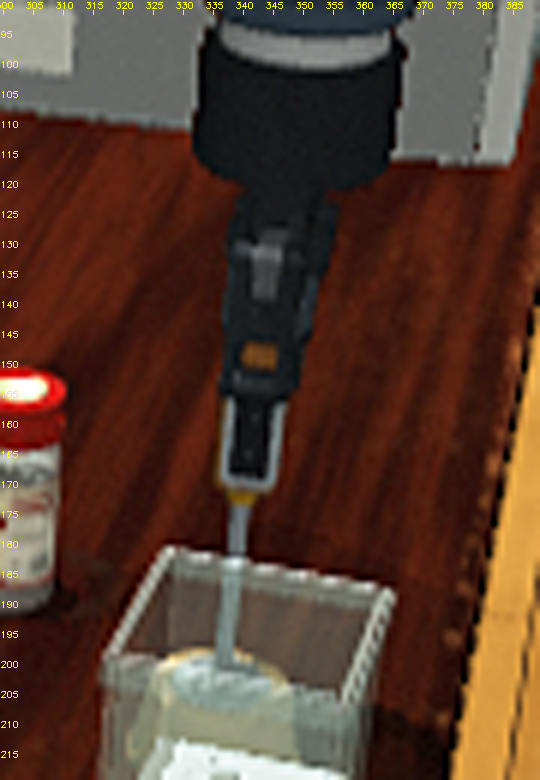

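Emit:
drive_tool(series=[-0.003, 0.005, -0.005, 0.5, -0.12, -0.2, 0, -0.003, 0.005, -0.005, 0.5, -0.12, -0.2, 0])

```text
time: 2.48
position: [0.5015, -0.3968, 0.1466]
orientation: [[0.999, 0.052, 0.006], [0.052, -0.999, -0.004], [0.006, 0.004, -1.0]]
force: [1.1, 0.7, 0.2]
width: 0.0856
```

```bash
python3 go.py .499 -.395 .143 -87
```

```text
t 2.48 pos [ 0.5015 -0.3968  0.1466] yawY -87.0 F [1.15 0.71 0.19] T [-0.043 -0.016  0.012] w 0.0856 j [-0.69  0.54  1.66  0.    0.94  0.83]
turn [ 0.004 -0.006  0.   ] shift cm [-0.24 -0.19  0.36]
```

Emit:
drive_tool(series=[0.004, -0.006, 0, -0.24, -0.19, 0.36, 0, 0.004, -0.006, 0, -0.24, -0.19, 0.36, 0, 0.004, -0.006, 0, -0.24, -0.19, 0.36, 0])

```text
time: 2.73
position: [0.4993, -0.3952, 0.1437]
orientation: [[0.999, 0.053, 0.0], [0.053, -0.999, -0.001], [0.0, 0.001, -1.0]]
force: [0.2, 0.1, -0.4]
width: 0.0855
```

```bash
python3 go.py .499 -.395 .143 -87
```

```text
t 2.73 pos [ 0.4993 -0.3952  0.1437] yawY -86.99 F [ 0.15  0.06 -0.41] T [ 0.012  0.027 -0.007] w 0.0855 j [-0.69  0.54  1.66 -0.    0.94  0.83]
turn [ 0.001 -0.     0.   ] shift cm [-0.03 -0.02  0.07]
```

Settled. Now I'll close gently.

Emit:
drive_tool(series=[0, 0, 0, 0, 0, 0, 0.5, 0, 0, 0, 0, 0, 0, 0.8, 0, 0, 0, 0, 0, 0, 1, 0, 0, 0, 0, 0, 0, 1, 0, 0, 0, 0, 0, 0, 1], newtons=30)

```text
time: 3.15
position: [0.4993, -0.3952, 0.1437]
orientation: [[0.999, 0.053, 0.0], [0.053, -0.999, -0.001], [0.0, 0.001, -1.0]]
force: [0.1, 0.4, 0.2]
width: 0.0256
```

Emit:
drive_tool(series=[0, 0, 0, 0, 0, 0, 1, 0, 0, 0, 0, 0, 0, 1, 0, 0, 0, 0, 0, 0, 1, 0, 0, 0, 0, 0, 0, 1], newtons=60)

```text
time: 3.48
position: [0.4993, -0.3951, 0.1438]
orientation: [[0.999, 0.053, 0.0], [0.053, -0.999, -0.001], [0.0, 0.001, -1.0]]
force: [0.2, 0.4, 0.4]
width: 0.0114
```

```bash
python3 go.py .499 -.395 .203 -87
```

```text
t 3.48 pos [ 0.4993 -0.3951  0.1438] yawY -86.98 F [0.17 0.36 0.43] T [ 0.22  -0.017  0.014] w 0.0114 j [-0.69  0.54  1.66 -0.    0.94  0.83]
turn [ 0.001 -0.     0.   ] shift cm [-0.03 -0.   -5.92]
```

Emit:
drive_tool(series=[0, 0, 0, 0, 0, -1, 1, 0, 0, 0, 0, 0, -3, 1, 0, 0, 0, 0, 0, -5.5, 1, 0, 0, 0, 0, 0, -8, 1, 0, 0, 0, 0, 0, -10.5, 1], newtons=90)

```text
time: 3.9
position: [0.499, -0.3949, 0.2502]
orientation: [[0.999, 0.053, 0.0], [0.053, -0.999, -0.001], [0.0, 0.001, -1.0]]
force: [-0.5, -1.0, -0.8]
width: 0.0106
```

Emit:
drive_tool(series=[0, 0, 0, 0, 0, -3, 1, 0, 0, 0, 0, 0, -5, 1, 0, 0, 0, 0, 0, -7, 1, 0, 0, 0, 0, 0, -7, 1])

```text
time: 4.23
position: [0.5005, -0.3962, 0.3258]
orientation: [[0.999, 0.053, 0.006], [0.053, -0.999, -0.006], [0.006, 0.006, -1.0]]
force: [0.6, 0.1, -1.3]
width: 0.0112
```

```bash
python3 go.py .4735 -.245 .320 25; python3 - <<'E'
from plant import *
from h import *
p=get_image("side"); cv2.imwrite("pics/side3.png",p["image"])
crop(p["image"],(290,60,400,230),4,'pics/a3.png')
for r in regions_of(p,'key_grip'): print(r['rect'],r['confidence'])
p=get_image("top"); cv2.imwrite("pics/top3.png",p["image"])
E
```

```text
t 4.23 pos [ 0.5005 -0.3962  0.3258] yawY -86.99 F [ 0.63  0.1  -1.32] T [-0.066 -0.092 -0.013] w 0.0112 j [-0.69  0.35  1.51 -0.    1.27  0.83]
turn [ 0.01   0.002 -1.955] shift cm [ -1.9  -15.24   0.47]
[337.1, 93.1, 354.6, 141.0] 0.74
```

View pics/a3.png

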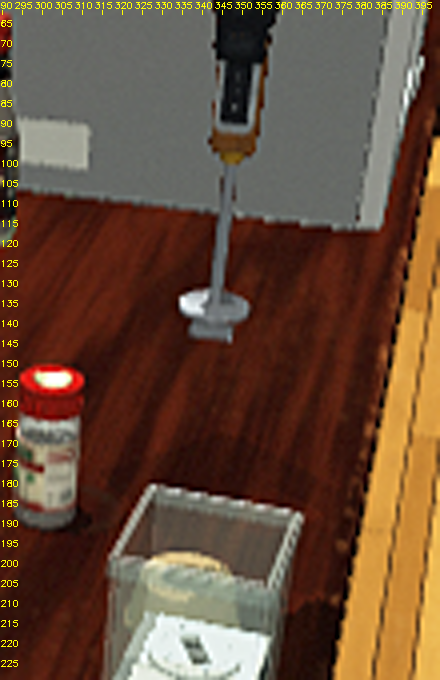

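The key hangs upright, with its collar at about (342,135). I'll turn it and carry it over the canister.

Emit:
drive_tool(series=[0, 0, -0.12, -0.3, -2.5, 0, 1, 0, 0, -0.24, -0.5, -4, 0, 1, 0, 0, -0.36, -0.7, -5.5, 0, 1, 0, 0, -0.48, -0.9, -7, 0, 1, 0, 0, -0.6, -1, -8.5, 0, 1])

```text
time: 4.8
position: [0.4829, -0.3089, 0.3176]
orientation: [[0.791, 0.612, -0.004], [0.612, -0.791, 0.002], [-0.002, -0.004, -1.0]]
force: [0.1, 0.5, -1.9]
width: 0.0106
```

```bash
python3 go.py .4735 -.245 .320 25
```

```text
t 4.8 pos [ 0.4829 -0.3089  0.3176] yawY -52.28 F [ 0.07  0.47 -1.9 ] T [ 0.018 -0.052  0.039] w 0.0106 j [-0.59  0.26  1.66 -0.    1.23  0.32]
turn [-4.000e-03 -1.000e-03 -1.349e+00] shift cm [ 3.17 -5.63 -0.23]
```

Emit:
drive_tool(series=[0, 0, -0.12, 0.8, -1.4, -0.1, 1, 0, 0, -0.24, 1.6, -2.8, -0.2, 1, 0, 0, -0.36, 2.4, -4.2, -0.2, 1, 0, 0, -0.48, 3, -5.3, -0.2, 1, 0, 0, -0.6, 3.15, -5.6, -0.2, 1])

```text
time: 5.22
position: [0.4722, -0.2432, 0.3178]
orientation: [[0.301, 0.954, -0.007], [0.954, -0.301, 0.004], [0.002, -0.008, -1.0]]
force: [1.0, -0.5, -0.2]
width: 0.0111
```

```bash
python3 go.py .4735 -.245 .320 25
```

```text
t 5.22 pos [ 0.4722 -0.2432  0.3178] yawY -17.5 F [ 1.02 -0.49 -0.21] T [-0.016 -0.05   0.016] w 0.0111 j [-0.5   0.19  1.74  0.    1.21 -0.19]
turn [-0.007 -0.005 -0.742] shift cm [-0.13  0.17 -0.22]
```

Emit:
drive_tool(series=[0, 0, -0.12, -0.1, 0.15, -0.1, 1, 0, 0, -0.24, -0.1, 0.15, -0.2, 1, 0, 0, -0.36, -0.1, 0.15, -0.2, 1, 0, 0, -0.48, -0.1, 0.15, -0.2, 1, 0, 0, -0.6, -0.1, 0.15, -0.2, 1])

```text
time: 5.63
position: [0.4725, -0.2441, 0.3179]
orientation: [[-0.296, 0.955, -0.01], [0.955, 0.296, 0.006], [0.008, -0.008, -1.0]]
force: [-0.1, -1.4, -0.6]
width: 0.0111
```

Emit:
drive_tool(series=[0, 0, -0.14, 0, 0, 0, 1, 0, 0, -0.14, 0, 0, 0, 1, 0, 0, -0.14, 0, 0, 0, 1])

```text
time: 5.88
position: [0.4718, -0.2438, 0.3165]
orientation: [[-0.425, 0.905, -0.013], [0.905, 0.425, 0.007], [0.012, -0.009, -1.0]]
force: [-0.3, -0.0, -1.0]
width: 0.0111
```

```bash
python3 go.py .4735 -.245 .320 25; cat > look.py <<'E'
from plant import *
from h import *
import sys
# overlay expected key from tool pose
tag=sys.argv[1]
s=get_state();R=np.array(s['orientation']);p0=np.array(s['position'])
def key(n):
    T=lambda q:proj(n,np.array(q)@R.T+p0)
    o=[]
    for sx,sy,z0,z1 in ((.026,.012,-.051,.013),(.026,.008,.1168,.1248)):
        q=np.array([[1,1],[-1,1],[-1,-1],[1,-1],[1,1]])*[sx/2,sy/2]
        for z in(z0,z1): o.append((T(np.c_[q,np.full(5,z)]),(255,255,0)))
    a=np.linspace(0,2*np.pi,40)
    o.append((T(np.c_[.021*np.cos(a),.021*np.sin(a),0*a+.1078]),(0,255,0)))
    o.append((T([[0,0,.013],[0,0,.1038]]),(0,0,255)))
    return o
for n,r,k in(("side",(290,120,390,270),4),("top",(250,200,350,300),6)):
    p=get_image(n);cv2.imwrite(f'pics/{n}{tag}.png',p['image']);crop(p['image'],r,k,f'pics/{n}{tag}o.png',key(n));crop(p['image'],r,k,f'pics/{n}{tag}r.png')
a=cv2.imread(f'pics/side{tag}o.png');b=cv2.imread(f'pics/side{tag}r.png');cv2.imwrite(f'pics/s{tag}.png',np.hstack([b,a]))
E
python3 look.py 4
```

```text
t 5.88 pos [ 0.4718 -0.2438  0.3165] yawY 25.13 F [-0.34 -0.02 -0.96] T [-0.056 -0.002 -0.028] w 0.0111 j [-0.5   0.2   1.74 -0.    1.22 -0.94]
turn [-0.009 -0.012  0.002] shift cm [-0.18  0.1  -0.36]
```

View pics/s4.png

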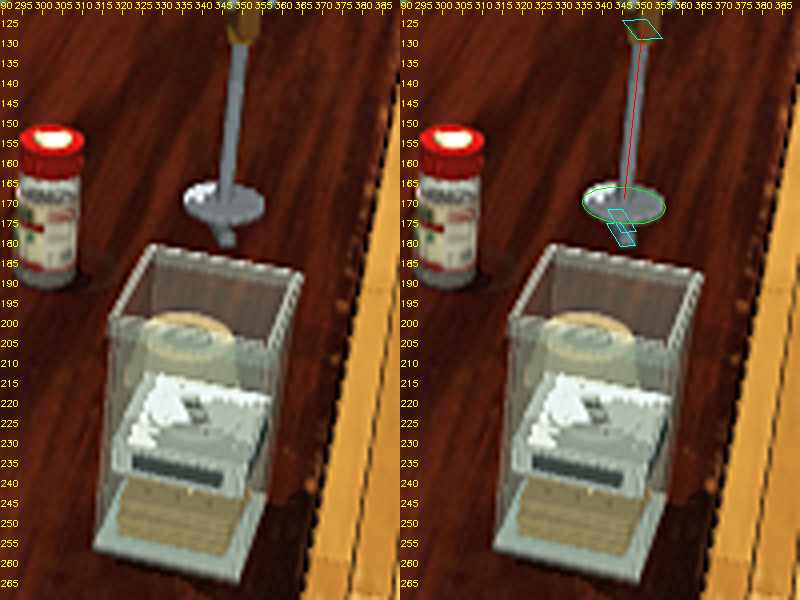

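View pics/top4r.png

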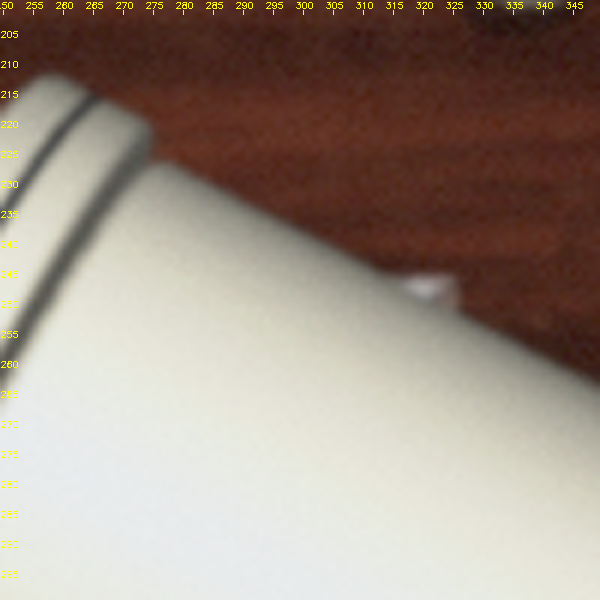

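The model overlay matches the key to within about 1 px. The two rays put the slot centre at about (0.4743, -0.2447), with the disc top at about 0.080. I'll straighten the tool and go down inside the mouth.

```bash
python3 go.py .4743 -.2447 .320 24.7
```

```text
t 5.98 pos [ 0.4722 -0.244   0.3171] yawY 25.06 F [-0.11  0.23 -1.48] T [-0.016  0.021  0.019] w 0.011 j [-0.5   0.2   1.74  0.    1.22 -0.94]
turn [-0.008 -0.011  0.006] shift cm [-0.15  0.16 -0.29]
```

Emit:
drive_tool(series=[-0.008, -0.011, 0.006, -0.15, 0.16, -0.29, 1, -0.008, -0.011, 0.006, -0.15, 0.16, -0.29, 1, -0.008, -0.011, 0.006, -0.15, 0.16, -0.29, 1])

```text
time: 6.23
position: [0.4744, -0.2447, 0.3202]
orientation: [[-0.417, 0.909, 0.001], [0.909, 0.417, -0.001], [-0.001, 0.001, -1.0]]
force: [0.1, -0.4, -1.7]
width: 0.0109
```

```bash
python3 go.py .4743 -.2447 .230 24.7
```

```text
t 6.23 pos [ 0.4744 -0.2447  0.3202] yawY 24.65 F [ 0.06 -0.39 -1.73] T [ 0.003  0.025 -0.003] w 0.0109 j [-0.5   0.19  1.74 -0.    1.21 -0.93]
turn [ 0.001  0.001 -0.001] shift cm [ 0.01 -0.01  9.02]
```

Emit:
drive_tool(series=[0, 0, 0, 0, 0, 0.8, 1, 0, 0, 0, 0, 0, 2, 1, 0, 0, 0, 0, 0, 3.3, 1, 0, 0, 0, 0, 0, 4.3, 1, 0, 0, 0, 0, 0, 5, 1])

```text
time: 6.65
position: [0.4738, -0.2444, 0.2687]
orientation: [[-0.417, 0.909, -0.001], [0.909, 0.417, 0.0], [0.0, -0.0, -1.0]]
force: [0.3, -0.2, -0.6]
width: 0.0108
```

Emit:
drive_tool(series=[0, 0, 0, 0, 0, 0.8, 1, 0, 0, 0, 0, 0, 1.8, 1, 0, 0, 0, 0, 0, 2.8, 1, 0, 0, 0, 0, 0, 3.4, 1, 0, 0, 0, 0, 0, 3.6, 1])

```text
time: 7.07
position: [0.4733, -0.2441, 0.2313]
orientation: [[-0.417, 0.909, -0.002], [0.909, 0.417, 0.001], [0.002, -0.002, -1.0]]
force: [-0.6, 0.1, -0.9]
width: 0.0109
```

```bash
python3 go.py .4743 -.2447 .220 24.7; python3 look.py 5; python3 go.py .4743 -.2447 .220 24.7
```

```text
t 7.07 pos [ 0.4733 -0.2441  0.2313] yawY 24.63 F [-0.61  0.14 -0.92] T [ 0.003 -0.021  0.011] w 0.0109 j [-0.5   0.29  1.83 -0.    1.02 -0.93]
turn [-0.002 -0.002 -0.001] shift cm [-0.1   0.07  1.13]
t 7.17 pos [ 0.4737 -0.2443  0.2322] yawY 24.63 F [ 0.03 -0.01 -1.1 ] T [-0.022 -0.022  0.07 ] w 0.0111 j [-0.5   0.29  1.83 -0.    1.02 -0.93]
turn [-0.001 -0.001 -0.001] shift cm [-0.06  0.04  1.22]
```

View pics/s5.png

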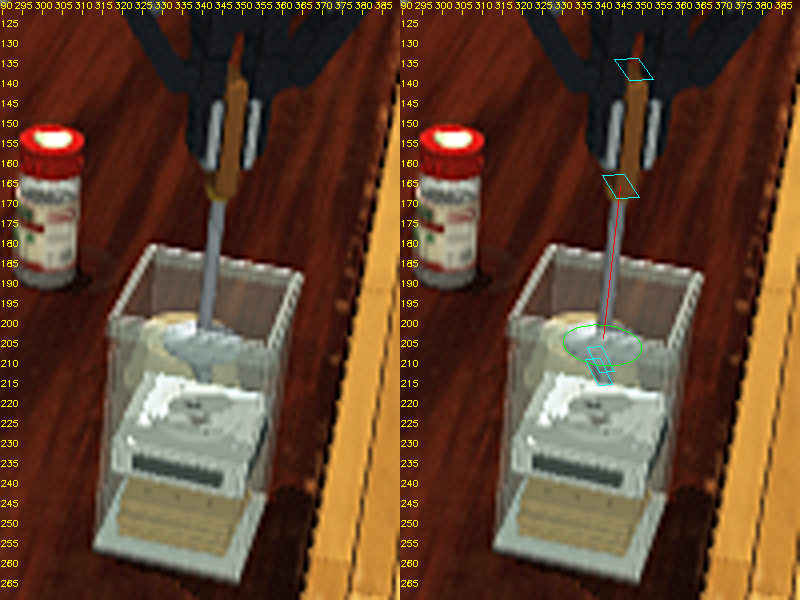

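Emit:
drive_tool(series=[-0.001, -0.001, -0.001, -0.1, 0.08, 0.6, 1, -0.001, -0.001, -0.001, -0.1, 0.08, 1.2, 1, -0.001, -0.001, -0.001, -0.1, 0.08, 1.6, 1, -0.001, -0.001, -0.001, -0.1, 0.08, 1.8, 1, -0.001, -0.001, -0.001, -0.1, 0.08, 1.8, 1])

```text
time: 7.58
position: [0.4745, -0.2447, 0.2136]
orientation: [[-0.418, 0.909, -0.001], [0.909, 0.418, 0.001], [0.001, -0.001, -1.0]]
force: [0.0, 0.0, -0.7]
width: 0.011
```

```bash
python3 go.py .4748 -.2447 .205 24.7
```

```text
t 7.58 pos [ 0.4745 -0.2447  0.2136] yawY 24.69 F [ 0.    0.01 -0.72] T [ 0.004  0.01  -0.036] w 0.011 j [-0.5   0.31  1.85  0.    0.98 -0.93]
turn [-0.001 -0.001 -0.   ] shift cm [-0.01  0.03  0.86]
```

Emit:
drive_tool(series=[-0.001, -0.001, 0, -0.01, 0.03, 0.1, 1, -0.001, -0.001, 0, -0.01, 0.03, 0.2, 1, -0.001, -0.001, 0, -0.01, 0.03, 0.3, 1])

```text
time: 7.83
position: [0.4749, -0.2447, 0.2107]
orientation: [[-0.418, 0.909, 0.001], [0.909, 0.418, -0.0], [-0.0, 0.001, -1.0]]
force: [-0.3, -0.7, -0.7]
width: 0.0109
```

Emit:
drive_tool(series=[0, 0, 0, 0, 0.02, 0.1, 1, 0, 0, 0, 0, 0.02, 0.2, 1, 0, 0, 0, 0, 0.02, 0.2, 1])

```text
time: 8.08
position: [0.475, -0.2446, 0.2085]
orientation: [[-0.418, 0.909, 0.001], [0.909, 0.418, 0.0], [-0.0, 0.001, -1.0]]
force: [0.7, -0.1, -0.3]
width: 0.0109
```

Emit:
drive_tool(series=[0, 0, 0, 0, 0, 0.1, 1, 0, 0, 0, 0, 0, 0.2, 1, 0, 0, 0, 0, 0, 0.2, 1])

```text
time: 8.33
position: [0.4749, -0.2446, 0.2064]
orientation: [[-0.418, 0.909, 0.0], [0.909, 0.418, 0.0], [-0.0, 0.0, -1.0]]
force: [-0.4, 0.3, -1.2]
width: 0.0108
```

```bash
python3 go.py .4748 -.2447 .205 24.7
```

```text
t 8.33 pos [ 0.4749 -0.2446  0.2064] yawY 24.7 F [-0.36  0.31 -1.18] T [ 0.021 -0.005 -0.052] w 0.0108 j [-0.5   0.32  1.85  0.    0.97 -0.93]
turn [ 0.  0. -0.] shift cm [-0.01 -0.01  0.14]
```

Still free, so I'll keep going in small steps.

Emit:
drive_tool(series=[0, 0, 0, 0, 0, 0.1, 1, 0, 0, 0, 0, 0, 0.15, 1, 0, 0, 0, 0, 0, 0.15, 1])

```text
time: 8.58
position: [0.4748, -0.2445, 0.2047]
orientation: [[-0.418, 0.909, 0.0], [0.909, 0.418, 0.0], [0.0, 0.0, -1.0]]
force: [-0.3, -0.5, -1.7]
width: 0.0109
```

Emit:
drive_tool(series=[0, 0, 0, 0, 0, 0.1, 1, 0, 0, 0, 0, 0, 0.15, 1, 0, 0, 0, 0, 0, 0.15, 1])

```text
time: 8.83
position: [0.4748, -0.2445, 0.203]
orientation: [[-0.418, 0.909, -0.0], [0.909, 0.418, 0.0], [0.0, 0.0, -1.0]]
force: [0.0, -0.0, -1.4]
width: 0.0112
```

Emit:
drive_tool(series=[0, 0, 0, 0, 0, 0.1, 1, 0, 0, 0, 0, 0, 0.15, 1, 0, 0, 0, 0, 0, 0.15, 1])

```text
time: 9.08
position: [0.4747, -0.2444, 0.2014]
orientation: [[-0.418, 0.909, -0.0], [0.909, 0.418, 0.001], [0.001, 0.0, -1.0]]
force: [0.0, -0.1, -1.0]
width: 0.0112
```

Emit:
drive_tool(series=[0, 0, 0, 0, 0, 0.1, 1, 0, 0, 0, 0, 0, 0.15, 1, 0, 0, 0, 0, 0, 0.15, 1])

```text
time: 9.33
position: [0.4746, -0.2444, 0.1997]
orientation: [[-0.418, 0.909, -0.0], [0.909, 0.418, 0.001], [0.001, -0.0, -1.0]]
force: [-0.4, 0.2, -1.7]
width: 0.0112
```

Emit:
drive_tool(series=[0, 0, 0, 0, 0, 0.1, 1, 0, 0, 0, 0, 0, 0.15, 1, 0, 0, 0, 0, 0, 0.15, 1])

```text
time: 9.58
position: [0.4745, -0.2443, 0.1981]
orientation: [[-0.418, 0.909, -0.001], [0.909, 0.418, 0.001], [0.001, -0.0, -1.0]]
force: [-0.1, -0.3, -0.9]
width: 0.0112
```

```bash
python3 look.py 6; python3 go.py .4748 -.2447 .197 24.7
```

```text
t 9.68 pos [ 0.4746 -0.2444  0.1982] yawY 24.69 F [ 0.35 -0.15 -1.48] T [-0.016 -0.004  0.019] w 0.011 j [-0.5   0.33  1.86  0.    0.95 -0.93]
turn [-0.    -0.001 -0.   ] shift cm [-0.04  0.    0.12]
```

View pics/s6.png

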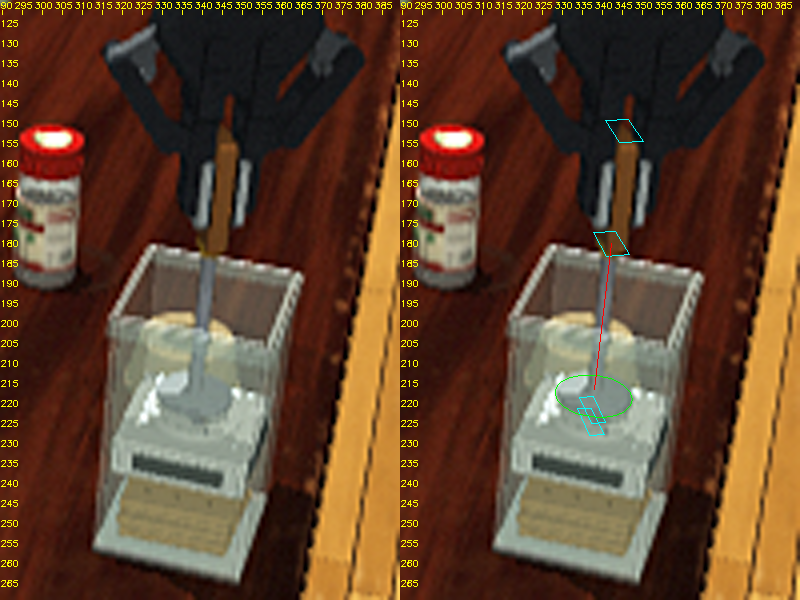

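The foot's bottom would now be below the lowest possible disc height with no contact force, so it looks to be in the slot. I'll carry on down to collar contact.

Emit:
drive_tool(series=[0, 0, 0, -0.03, 0, 0.1, 1, 0, 0, 0, -0.03, 0, 0.2, 1, 0, 0, 0, -0.03, 0, 0.3, 1])

```text
time: 9.93
position: [0.4748, -0.2446, 0.1951]
orientation: [[-0.418, 0.909, -0.0], [0.909, 0.418, 0.001], [0.001, -0.0, -1.0]]
force: [0.5, 0.0, -1.3]
width: 0.0109
```

Emit:
drive_tool(series=[0, 0, 0, 0, 0, 0.1, 1, 0, 0, 0, 0, 0, 0.2, 1, 0, 0, 0, 0, 0, 0.2, 1])

```text
time: 10.18
position: [0.4746, -0.2446, 0.1928]
orientation: [[-0.418, 0.909, -0.001], [0.909, 0.418, 0.001], [0.001, -0.0, -1.0]]
force: [0.2, 1.2, -0.5]
width: 0.011
```

Emit:
drive_tool(series=[0, 0, 0, 0, 0, 0.1, 1, 0, 0, 0, 0, 0, 0.2, 1, 0, 0, 0, 0, 0, 0.2, 1])

```text
time: 10.43
position: [0.4745, -0.2445, 0.1906]
orientation: [[-0.418, 0.909, -0.001], [0.909, 0.418, 0.001], [0.001, -0.001, -1.0]]
force: [0.0, 1.2, -0.8]
width: 0.0108
```

Emit:
drive_tool(series=[0, 0, 0, 0, 0, 0.1, 1, 0, 0, 0, 0, 0, 0.1, 1])

```text
time: 10.6
position: [0.4748, -0.2447, 0.1901]
orientation: [[-0.418, 0.909, -0.001], [0.909, 0.418, 0.001], [0.001, -0.0, -1.0]]
force: [-0.7, -0.5, 2.6]
width: 0.0109
```

Emit:
drive_tool(series=[0, 0, 0, 0, 0, 0.1, 1, 0, 0, 0, 0, 0, 0.1, 1])

```text
time: 10.77
position: [0.475, -0.2448, 0.1898]
orientation: [[-0.418, 0.909, -0.0], [0.909, 0.418, 0.0], [0.0, 0.0, -1.0]]
force: [-0.7, 1.1, 5.2]
width: 0.0111
```

Emit:
drive_tool(series=[0, 0, 0, 0, 0, 0.1, 1, 0, 0, 0, 0, 0, 0.1, 1])

```text
time: 10.93
position: [0.475, -0.2448, 0.1894]
orientation: [[-0.418, 0.909, 0.0], [0.909, 0.418, 0.0], [0.0, 0.0, -1.0]]
force: [-1.7, 0.8, 6.1]
width: 0.0113
```

```bash
python3 go.py .4748 -.2446 .187 24.7
```

```text
t 10.93 pos [ 0.475  -0.2448  0.1894] yawY 24.69 F [-1.69  0.83  6.12] T [ 0.273  0.519 -0.057] w 0.0113 j [-0.5   0.35  1.86  0.    0.93 -0.93]
turn [ 0. -0. -0.] shift cm [ 0.03 -0.01  0.24]
```

The collar made contact at TCP z = 0.190, which gives a lid z of about 0.055, matching the picture. Next I'll ease off slightly and turn clockwise while watching torque.

Emit:
drive_tool(series=[0, 0, 0, 0, 0, -0.03, 1, 0, 0, 0, 0, 0, -0.03, 1, 0, 0, 0.05, 0, 0, -0.03, 1, 0, 0, 0.1, 0, 0, -0.03, 1])

```text
time: 11.27
position: [0.475, -0.2449, 0.1896]
orientation: [[-0.323, 0.946, 0.0], [0.946, 0.323, 0.0], [0.0, 0.0, -1.0]]
force: [-1.1, -0.0, -0.1]
width: 0.011
```

```bash
python3 go.py .475 -.2448 .1895 -50.3
```

```text
t 11.27 pos [ 0.475  -0.2449  0.1896] yawY 18.84 F [-1.09 -0.03 -0.06] T [-0.088  0.115  0.033] w 0.011 j [-0.5   0.35  1.86  0.    0.93 -0.83]
turn [ 0.    -0.     1.207] shift cm [0.01 0.   0.01]
```

Emit:
drive_tool(series=[0, 0, 0.08, 0, 0, 0.02, 1, 0, 0, 0.16, 0, 0, 0.02, 1, 0, 0, 0.24, 0, 0, 0.02, 1, 0, 0, 0.32, 0, 0, 0.02, 1])

```text
time: 11.6
position: [0.4752, -0.2452, 0.1896]
orientation: [[-0.005, 1.0, 0.0], [1.0, 0.005, -0.0], [-0.0, 0.0, -1.0]]
force: [-0.8, -0.8, 1.7]
width: 0.0109
```

```bash
python3 go.py .475 -.2448 .1895 -50.3
```

```text
t 11.6 pos [ 0.4752 -0.2452  0.1896] yawY 0.29 F [-0.81 -0.83  1.74] T [-0.196  0.143  0.04 ] w 0.0109 j [-0.5   0.35  1.86 -0.    0.93 -0.5 ]
turn [0.001 0.    0.883] shift cm [ 0.04 -0.02  0.01]
```

Emit:
drive_tool(series=[0, 0, 0.08, 0.02, -0.01, 0.01, 1, 0, 0, 0.16, 0.02, -0.01, 0.01, 1, 0, 0, 0.24, 0.02, -0.01, 0.01, 1, 0, 0, 0.32, 0.02, -0.01, 0.01, 1])

```text
time: 11.93
position: [0.4752, -0.2453, 0.1896]
orientation: [[0.313, 0.95, 0.001], [0.95, -0.313, -0.001], [-0.001, 0.001, -1.0]]
force: [-0.7, -1.5, 2.7]
width: 0.0112
```

```bash
python3 go.py .475 -.2448 .1895 -50.3
```

```text
t 11.93 pos [ 0.4752 -0.2453  0.1896] yawY -18.26 F [-0.68 -1.48  2.65] T [-0.15   0.161  0.005] w 0.0112 j [-0.5   0.35  1.86 -0.    0.93 -0.18]
turn [0.001 0.001 0.559] shift cm [ 0.04 -0.04  0.01]
```

Emit:
drive_tool(series=[0, 0, 0.08, 0.02, -0.02, 0, 1, 0, 0, 0.16, 0.02, -0.02, 0, 1, 0, 0, 0.24, 0.02, -0.02, 0, 1, 0, 0, 0.32, 0.02, -0.02, 0, 1])

```text
time: 12.27
position: [0.4751, -0.2453, 0.1896]
orientation: [[0.599, 0.801, 0.001], [0.801, -0.599, -0.002], [-0.001, 0.002, -1.0]]
force: [-0.2, -0.6, 1.1]
width: 0.0108
```

```bash
python3 go.py .475 -.2448 .1895 -50.3
```

```text
t 12.27 pos [ 0.4751 -0.2453  0.1896] yawY -36.81 F [-0.22 -0.61  1.15] T [-0.192  0.18   0.038] w 0.0108 j [-0.5   0.35  1.86 -0.    0.93  0.15]
turn [0.002 0.001 0.235] shift cm [ 0.03 -0.04  0.01]
```

Emit:
drive_tool(series=[0, 0, 0.06, 0.02, -0.02, 0, 1, 0, 0, 0.12, 0.02, -0.02, 0, 1, 0, 0, 0.18, 0.02, -0.02, 0, 1])

```text
time: 12.52
position: [0.4751, -0.2452, 0.1896]
orientation: [[0.735, 0.678, 0.001], [0.678, -0.735, -0.002], [-0.001, 0.002, -1.0]]
force: [-0.7, 0.2, 0.9]
width: 0.011
```

```bash
python3 go.py .475 -.2448 .1895 -50.3
```

```text
t 12.52 pos [ 0.4751 -0.2452  0.1896] yawY -47.29 F [-0.66  0.17  0.9 ] T [-0.078  0.228  0.027] w 0.011 j [-0.5   0.35  1.86 -0.    0.93  0.33]
turn [0.002 0.001 0.053] shift cm [ 0.02 -0.04  0.01]
```

Emit:
drive_tool(series=[0, 0, 0.03, 0, 0, 0, 1, 0, 0, 0.06, 0, 0, 0, 1])

```text
time: 12.68
position: [0.475, -0.2451, 0.1896]
orientation: [[0.775, 0.632, 0.001], [0.632, -0.775, -0.002], [-0.001, 0.002, -1.0]]
force: [-0.4, 1.5, 2.4]
width: 0.0108
```

```bash
python3 go.py .475 -.2448 .1895 -50.3
```

```text
t 12.68 pos [ 0.475  -0.2451  0.1896] yawY -50.82 F [-0.45  1.48  2.41] T [0.382 0.224 0.073] w 0.0108 j [-0.5   0.35  1.86 -0.    0.93  0.39]
turn [ 0.002  0.001 -0.009] shift cm [ 0.02 -0.03  0.01]
```

Emit:
drive_tool(series=[0, 0, 0.03, 0, 0, 0, 1, 0, 0, 0.05, 0, 0, 0, 1])

```text
time: 12.85
position: [0.4749, -0.2448, 0.1895]
orientation: [[0.807, 0.591, 0.0], [0.591, -0.807, -0.001], [-0.001, 0.001, -1.0]]
force: [-1.5, 2.0, 3.1]
width: 0.0111
```

```bash
python3 go.py .475 -.2448 .1895 -50.3
```

```text
t 12.85 pos [ 0.4749 -0.2448  0.1895] yawY -53.78 F [-1.47  2.01  3.12] T [0.543 0.266 0.049] w 0.0111 j [-0.5   0.35  1.86 -0.    0.93  0.44]
turn [ 0.001  0.001 -0.061] shift cm [0.01 0.01 0.  ]
```

Emit:
drive_tool(series=[0, 0, 0.03, 0, 0, 0, 1, 0, 0, 0.05, 0, 0, 0, 1])

```text
time: 13.02
position: [0.4748, -0.2445, 0.1895]
orientation: [[0.836, 0.549, -0.0], [0.549, -0.836, -0.0], [-0.0, 0.0, -1.0]]
force: [-1.1, 2.3, 3.6]
width: 0.0111
```

```bash
python3 go.py .475 -.2448 .1895 -50.3
```

```text
t 13.02 pos [ 0.4748 -0.2445  0.1895] yawY -56.73 F [-1.09  2.26  3.63] T [0.746 0.305 0.046] w 0.0111 j [-0.5   0.35  1.86 -0.    0.93  0.49]
turn [ 0.     0.    -0.112] shift cm [0.   0.04 0.  ]
```

Side load and moment have been building since about 76°, and the turn is now about 81°, so the key is at the stop. I'll ease the side load and pull up slowly.

Emit:
drive_tool(series=[0, 0, -0.03, 0, 0.03, 0, 1, 0, 0, -0.03, 0, 0.03, -0.1, 1, 0, 0, -0.03, 0, 0.03, -0.2, 1, 0, 0, -0.03, 0, 0.03, -0.3, 1])

```text
time: 13.35
position: [0.4746, -0.2446, 0.1923]
orientation: [[0.82, 0.573, -0.001], [0.573, -0.82, -0.0], [-0.001, -0.0, -1.0]]
force: [0.5, -0.1, -1.7]
width: 0.0112
```

```bash
python3 go.py .475 -.2448 .1935 -55
```

```text
t 13.35 pos [ 0.4746 -0.2446  0.1923] yawY -55.04 F [ 0.5  -0.05 -1.68] T [0.267 0.236 0.017] w 0.0112 j [-0.5   0.34  1.86 -0.    0.94  0.46]
turn [-0.     0.001 -0.001] shift cm [ 0.02  0.03 -0.12]
```

Emit:
drive_tool(series=[0, 0, 0, 0, 0, -0.1, 1, 0, 0, 0, 0, 0, -0.2, 1])

```text
time: 13.52
position: [0.4743, -0.2446, 0.1939]
orientation: [[0.82, 0.573, -0.002], [0.573, -0.82, 0.0], [-0.001, -0.001, -1.0]]
force: [0.5, 0.0, -12.7]
width: 0.0111
```

```bash
python3 go.py .475 -.2448 .1935 -55
```

```text
t 13.52 pos [ 0.4743 -0.2446  0.1939] yawY -55.06 F [  0.51   0.03 -12.69] T [-0.023 -0.118  0.052] w 0.0111 j [-0.5   0.34  1.86 -0.    0.94  0.46]
turn [-0.001  0.001 -0.001] shift cm [0.04 0.06 0.04]
```

Hooked, with about 11 N pull. I'll draw steadily.

Emit:
drive_tool(series=[0, 0, 0, 0.02, 0.03, -0.15, 1, 0, 0, 0, 0.02, 0.03, -0.35, 1, 0, 0, 0, 0.02, 0.03, -0.6, 1, 0, 0, 0, 0.02, 0.03, -0.9, 1, 0, 0, 0, 0.02, 0.03, -1.2, 1])

```text
time: 13.93
position: [0.4741, -0.2444, 0.2055]
orientation: [[0.82, 0.573, -0.003], [0.573, -0.82, 0.001], [-0.002, -0.003, -1.0]]
force: [-0.8, 0.5, -14.1]
width: 0.0109
```

```bash
python3 go.py .475 -.2448 .25 -55
```

```text
t 13.93 pos [ 0.4741 -0.2444  0.2055] yawY -55.06 F [ -0.76   0.48 -14.08] T [ 0.044 -0.064 -0.007] w 0.0109 j [-0.5   0.32  1.85 -0.    0.97  0.46]
turn [-0.003  0.002 -0.001] shift cm [ 0.04  0.08 -4.45]
```

Emit:
drive_tool(series=[0, 0, 0, 0.02, 0.05, -0.3, 1, 0, 0, 0, 0.02, 0.05, -0.6, 1, 0, 0, 0, 0.02, 0.05, -0.9, 1, 0, 0, 0, 0.02, 0.05, -1.2, 1, 0, 0, 0, 0.02, 0.05, -1.5, 1])

```text
time: 14.35
position: [0.4744, -0.2446, 0.2208]
orientation: [[0.82, 0.573, -0.004], [0.573, -0.82, 0.001], [-0.002, -0.003, -1.0]]
force: [0.2, -0.1, -14.0]
width: 0.0105
```

```bash
python3 look.py 7; python3 go.py .475 -.2448 .25 -55
```

```text
t 14.45 pos [ 0.4747 -0.2447  0.2213] yawY -55.06 F [-1.77  1.29 -6.64] T [0.259 0.38  0.047] w 0.0107 j [-0.5   0.3   1.84 -0.    1.    0.46]
turn [-0.002  0.002 -0.001] shift cm [ 0.02  0.02 -2.87]
```

View pics/s7.png

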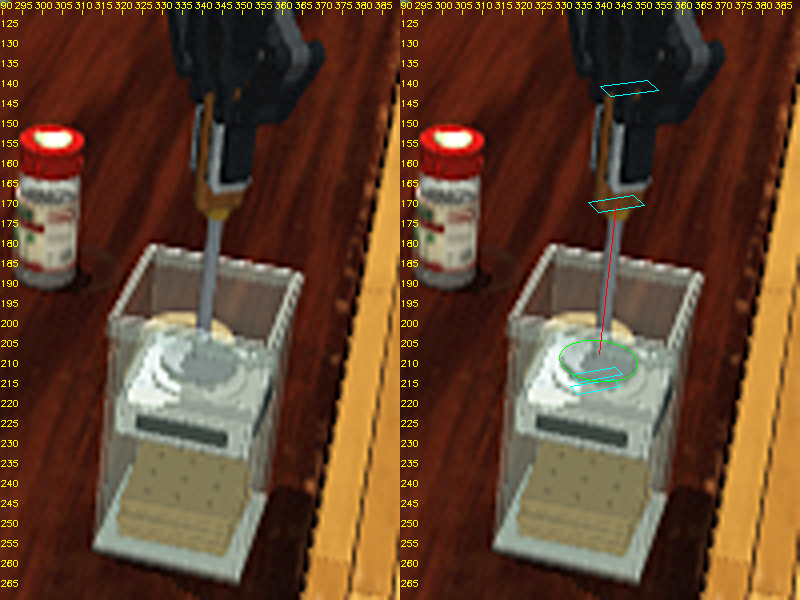

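The lid's front edge has risen from about row 237 to row 225, and the canister has not moved. Continuing.

Emit:
drive_tool(series=[0, 0, 0, 0.01, 0.01, -0.2, 1, 0, 0, 0, 0.01, 0.01, -0.6, 1, 0, 0, 0, 0.01, 0.01, -1, 1, 0, 0, 0, 0.01, 0.01, -1.4, 1, 0, 0, 0, 0.01, 0.01, -1.8, 1])

```text
time: 14.87
position: [0.4747, -0.2447, 0.2396]
orientation: [[0.82, 0.573, -0.003], [0.573, -0.82, 0.001], [-0.002, -0.002, -1.0]]
force: [-0.9, -0.4, -13.9]
width: 0.0112
```

Emit:
drive_tool(series=[0, 0, 0, 0, 0, -0.4, 1, 0, 0, 0, 0, 0, -0.8, 1, 0, 0, 0, 0, 0, -1.2, 1, 0, 0, 0, 0, 0, -1.6, 1, 0, 0, 0, 0, 0, -2, 1])

```text
time: 15.28
position: [0.4748, -0.2447, 0.26]
orientation: [[0.82, 0.573, -0.003], [0.573, -0.82, 0.001], [-0.002, -0.002, -1.0]]
force: [-0.4, -0.2, -13.0]
width: 0.0111
```

Emit:
drive_tool(series=[0, 0, 0, 0, 0, -0.4, 1, 0, 0, 0, 0, 0, -0.7, 1, 0, 0, 0, 0, 0, -1, 1, 0, 0, 0, 0, 0, -1.3, 1, 0, 0, 0, 0, 0, -1.6, 1])

```text
time: 15.7
position: [0.4747, -0.2447, 0.2762]
orientation: [[0.82, 0.573, -0.003], [0.573, -0.82, 0.001], [-0.002, -0.003, -1.0]]
force: [-1.2, 0.0, -14.1]
width: 0.0106
```

```bash
python3 go.py .475 -.2448 .30 -55
```

```text
t 15.7 pos [ 0.4747 -0.2447  0.2762] yawY -55.06 F [ -1.22   0.04 -14.14] T [ 0.057  0.086 -0.042] w 0.0106 j [-0.5   0.24  1.79 -0.    1.12  0.46]
turn [-0.003  0.002 -0.001] shift cm [ 0.01  0.02 -2.38]
```

Emit:
drive_tool(series=[0, 0, 0, 0, 0.01, -0.2, 1, 0, 0, 0, 0, 0.01, -0.4, 1, 0, 0, 0, 0, 0.01, -0.6, 1, 0, 0, 0, 0, 0.01, -0.8, 1, 0, 0, 0, 0, 0.01, -1, 1])

```text
time: 16.12
position: [0.4748, -0.2448, 0.2863]
orientation: [[0.82, 0.573, -0.003], [0.573, -0.82, 0.001], [-0.002, -0.003, -1.0]]
force: [-0.4, -0.3, -13.6]
width: 0.0107
```

Emit:
drive_tool(series=[0, 0, 0, 0, 0, -0.2, 1, 0, 0, 0, 0, 0, -0.4, 1, 0, 0, 0, 0, 0, -0.6, 1, 0, 0, 0, 0, 0, -0.8, 1, 0, 0, 0, 0, 0, -1, 1])

```text
time: 16.53
position: [0.4759, -0.2453, 0.298]
orientation: [[0.82, 0.573, -0.0], [0.573, -0.82, -0.001], [-0.001, 0.0, -1.0]]
force: [0.8, 0.5, -2.0]
width: 0.0107
```

Emit:
drive_tool(series=[0, 0, 0, 0, 0, -0.3, 1, 0, 0, 0, 0, 0, -0.6, 1, 0, 0, 0, 0, 0, -0.9, 1, 0, 0, 0, 0, 0, -1.2, 1, 0, 0, 0, 0, 0, -1.4, 1])

```text
time: 16.95
position: [0.4762, -0.2455, 0.3127]
orientation: [[0.82, 0.573, 0.001], [0.573, -0.82, -0.001], [-0.0, 0.001, -1.0]]
force: [0.1, -0.4, -2.8]
width: 0.0109
```

```bash
python3 go.py .475 -.2448 .33 -55; python3 look.py 8; python3 go.py .475 -.2448 .33 -55
```

```text
t 16.95 pos [ 0.4762 -0.2455  0.3127] yawY -55.06 F [ 0.07 -0.41 -2.82] T [-0.052 -0.061  0.002] w 0.0109 j [-0.5   0.2   1.75 -0.    1.19  0.46]
turn [ 0.001  0.    -0.001] shift cm [-0.06 -0.12 -1.73]
t 17.05 pos [ 0.4761 -0.2454  0.3125] yawY -55.06 F [-0.58 -0.56 -3.56] T [-0.009 -0.016 -0.026] w 0.0111 j [-0.5   0.2   1.75 -0.    1.19  0.46]
turn [ 0.001  0.    -0.001] shift cm [-0.06 -0.11 -1.75]
```

View pics/s8.png

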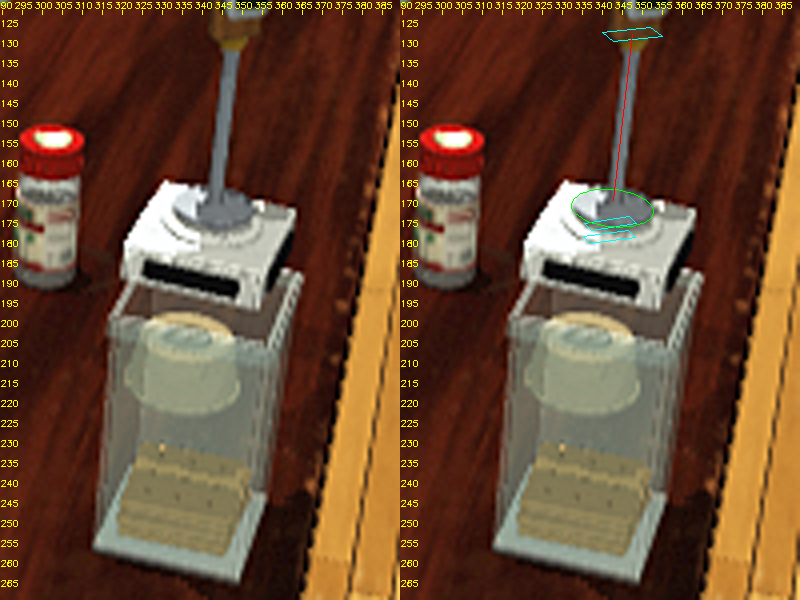

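The lid hangs clear above the mouth, its underside at about row 195. Next I'll measure the board.

```bash
python3 - <<'E'
from h import *
t=cv2.imread('pics/top0.png');crop(t,(125,170,255,290),5,'pics/bd.png')
for uv in [(143.5,273),(235,268.5),(232.5,190),(138,190)]: print('top',uv,onz('top',uv,.021)[0])
for uv in [(323,287),(308,378),(168,355),(195,268)]: print('side',uv,onz('side',uv,.021)[0])
E
```

```text
top (143.5, 273) [0.46142738 0.12327736 0.021     ]
top (235, 268.5) [ 0.46852156 -0.09004164  0.021     ]
top (232.5, 190) [ 0.64871776 -0.08570975  0.021     ]
top (138, 190) [0.65508181 0.13916048 0.021     ]
side (323, 287) [ 0.47265914 -0.09391442  0.021     ]
side (308, 378) [0.45430542 0.1224742  0.021     ]
side (168, 355) [0.6863895  0.14806282 0.021     ]
side (195, 268) [ 0.73949165 -0.06960862  0.021     ]
```

View pics/bd.png

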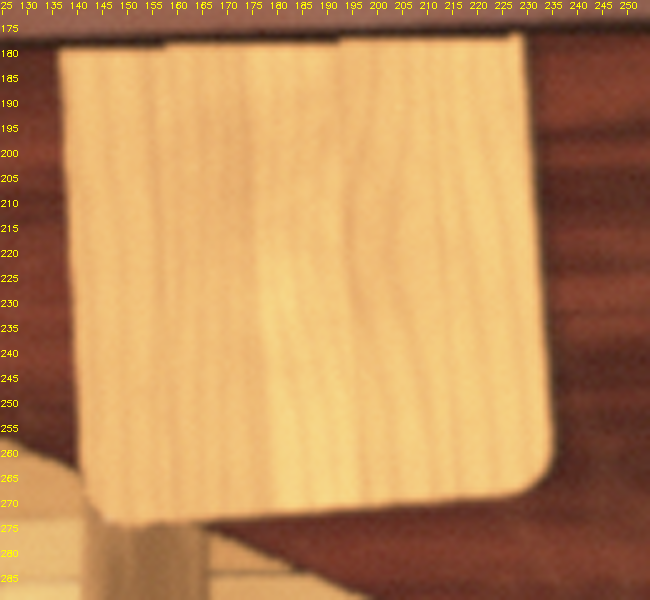

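Emit:
drive_tool(series=[0, 0, 0, -0.05, -0.1, -0.5, 1, 0, 0, 0, -0.05, -0.1, -1.2, 1, 0, 0, 0, -0.05, -0.1, -1.8, 1, 0, 0, 0, -0.05, -0.1, -2, 1])

```text
time: 17.38
position: [0.4757, -0.2452, 0.334]
orientation: [[0.82, 0.573, 0.002], [0.573, -0.82, -0.002], [0.001, 0.003, -1.0]]
force: [-0.2, -0.4, -2.8]
width: 0.0108
```

Emit:
drive_tool(series=[0, 0, 0, 0.7, -0.7, 0, 1, 0, 0, 0, 1.8, -1.8, 0, 1, 0, 0, 0, 3.2, -3.2, 0, 1, 0, 0, 0, 4.6, -4.6, 0, 1, 0, 0, 0, 6, -6.1, 0, 1])

```text
time: 17.8
position: [0.49, -0.1595, 0.3338]
orientation: [[0.82, 0.572, 0.002], [0.572, -0.82, -0.002], [0.001, 0.003, -1.0]]
force: [-0.0, -0.2, -3.2]
width: 0.0107
```

```bash
python3 go.py .517 0 .334 -55
```

```text
t 17.8 pos [ 0.49   -0.1595  0.3338] yawY -55.09 F [-0.   -0.23 -3.16] T [ 0.081 -0.004 -0.055] w 0.0107 j [-0.34  0.15  1.76 -0.    1.23  0.62]
turn [ 0.003 -0.001 -0.002] shift cm [ 11.34 -11.53  -0.04]
```

Emit:
drive_tool(series=[0, 0, 0, 1.6, -1.6, 0, 1, 0, 0, 0, 3.1, -3.1, 0, 1, 0, 0, 0, 4.6, -4.6, 0, 1, 0, 0, 0, 6.1, -6.1, 0, 1, 0, 0, 0, 7.5, -7.6, 0, 1])

```text
time: 18.22
position: [0.5079, -0.0524, 0.3337]
orientation: [[0.82, 0.572, 0.002], [0.572, -0.82, -0.001], [0.001, 0.002, -1.0]]
force: [-0.2, -0.5, -2.1]
width: 0.0111
```

Emit:
drive_tool(series=[0, 0, 0, 1.4, -1.4, 0, 1, 0, 0, 0, 2.5, -2.5, 0, 1, 0, 0, 0, 3, -3.1, 0, 1, 0, 0, 0, 3.2, -3.4, 0, 1, 0, 0, 0, 3.2, -3.4, 0, 1])

```text
time: 18.63
position: [0.5145, -0.0056, 0.3336]
orientation: [[0.819, 0.573, 0.002], [0.573, -0.819, -0.001], [0.001, 0.002, -1.0]]
force: [0.5, 0.5, -1.9]
width: 0.0108
```

```bash
python3 go.py .517 0 .20 -55; python3 - <<'E'
from plant import *
from h import *
p=get_image('side');cv2.imwrite('pics/side9.png',p['image']);crop(p['image'],(140,100,400,400),2,'pics/s9.png')
E
```

```text
t 18.63 pos [ 0.5145 -0.0056  0.3336] yawY -55.01 F [ 0.46  0.47 -1.92] T [-0.011  0.    -0.016] w 0.0108 j [-0.03  0.15  1.76 -0.    1.23  0.93]
turn [ 0.002 -0.001 -0.   ] shift cm [ 0.52 -0.35 13.36]
```

View pics/s9.png

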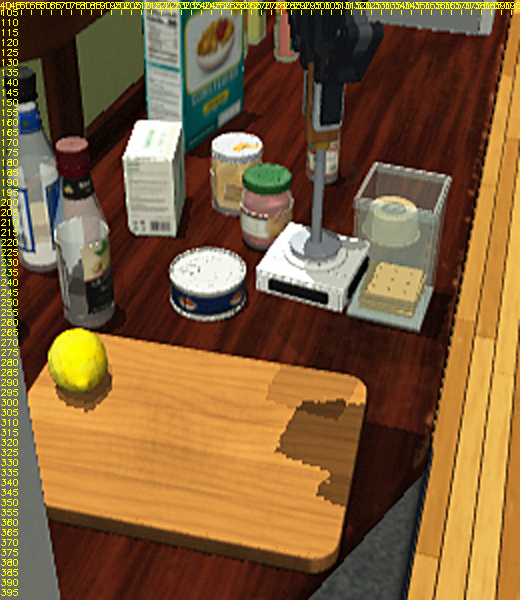

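The lid hangs level above the front of the board, so I'll descend.

Emit:
drive_tool(series=[0, 0, 0, 0.1, -0.1, 1, 1, 0, 0, 0, 0.3, -0.2, 2.5, 1, 0, 0, 0, 0.5, -0.35, 4.5, 1, 0, 0, 0, 0.5, -0.35, 6.5, 1, 0, 0, 0, 0.5, -0.35, 8.5, 1])

```text
time: 19.1
position: [0.5165, -0.0014, 0.2472]
orientation: [[0.82, 0.572, 0.002], [0.572, -0.82, -0.002], [0.001, 0.003, -1.0]]
force: [0.2, -0.1, -2.8]
width: 0.0111
```

Emit:
drive_tool(series=[0, 0, 0, 0, 0, 1.8, 1, 0, 0, 0, 0, 0, 3.2, 1, 0, 0, 0, 0, 0, 4.3, 1, 0, 0, 0, 0, 0, 5.2, 1, 0, 0, 0, 0, 0, 5.8, 1])

```text
time: 19.52
position: [0.5163, -0.002, 0.1881]
orientation: [[0.821, 0.571, 0.001], [0.571, -0.821, -0.002], [-0.0, 0.002, -1.0]]
force: [-0.1, 0.0, -2.9]
width: 0.0108
```

```bash
python3 go.py .517 0 .165 -55
```

```text
t 19.52 pos [ 0.5163 -0.002   0.1881] yawY -55.15 F [-0.12  0.01 -2.94] T [-0.01  -0.004  0.008] w 0.0108 j [-0.03  0.32  1.9  -0.    0.91  0.94]
turn [ 0.002  0.    -0.003] shift cm [ 0.17 -0.13  2.31]
```

Emit:
drive_tool(series=[0, 0, 0, 0, 0, 0.6, 1, 0, 0, 0, 0, 0, 1.2, 1, 0, 0, 0, 0, 0, 1.7, 1, 0, 0, 0, 0, 0, 2, 1, 0, 0, 0, 0, 0, 2.1, 1])

```text
time: 19.93
position: [0.5162, -0.002, 0.1667]
orientation: [[0.821, 0.571, 0.001], [0.571, -0.821, -0.002], [-0.0, 0.002, -1.0]]
force: [-0.3, 0.3, -3.6]
width: 0.0106
```

Emit:
drive_tool(series=[0, 0, 0, 0, 0, 0.15, 1, 0, 0, 0, 0, 0, 0.3, 1, 0, 0, 0, 0, 0, 0.45, 1, 0, 0, 0, 0, 0, 0.6, 1, 0, 0, 0, 0, 0, 0.7, 1])

```text
time: 20.35
position: [0.5164, -0.002, 0.1598]
orientation: [[0.821, 0.571, 0.001], [0.571, -0.821, -0.002], [0.0, 0.002, -1.0]]
force: [-0.1, 0.9, -0.3]
width: 0.0109
```

```bash
python3 go.py .517 0 .156 -55
```

```text
t 20.35 pos [ 0.5164 -0.002   0.1598] yawY -55.15 F [-0.08  0.91 -0.34] T [0.031 0.023 0.007] w 0.0109 j [-0.03  0.37  1.92 -0.    0.85  0.94]
turn [ 0.002 -0.    -0.003] shift cm [ 0.16 -0.13  0.38]
```

The lid is resting on the board and its weight is off the wrist. Next I'll lower the key until the collar sits.

Emit:
drive_tool(series=[0, 0, 0, 0, 0, 0.1, 1, 0, 0, 0, 0, 0, 0.2, 1, 0, 0, 0, 0, 0, 0.25, 1])

```text
time: 20.6
position: [0.5166, -0.002, 0.1574]
orientation: [[0.821, 0.571, 0.002], [0.571, -0.821, -0.002], [0.0, 0.003, -1.0]]
force: [0.2, 0.4, 4.5]
width: 0.0113
```

Emit:
drive_tool(series=[0, 0, 0, 0, 0, 0.05, 1, 0, 0, 0, 0, 0, 0.1, 1, 0, 0, 0, 0, 0, 0.1, 1])

```text
time: 20.85
position: [0.5169, -0.002, 0.1573]
orientation: [[0.821, 0.571, 0.002], [0.571, -0.821, -0.002], [0.001, 0.003, -1.0]]
force: [-2.4, 0.8, 7.6]
width: 0.0112
```

Emit:
drive_tool(series=[0, 0, 0, 0, 0, 0.05, 1, 0, 0, 0, 0, 0, 0.1, 1, 0, 0, 0, 0, 0, 0.1, 1])

```text
time: 21.1
position: [0.5171, -0.002, 0.1573]
orientation: [[0.821, 0.572, 0.003], [0.572, -0.821, -0.002], [0.001, 0.003, -1.0]]
force: [-3.8, 0.5, 11.0]
width: 0.0109
```

```bash
python3 go.py .517 0 .156 -55
```

```text
t 21.1 pos [ 0.5171 -0.002   0.1573] yawY -55.14 F [-3.8   0.54 10.96] T [0.038 0.911 0.008] w 0.0109 j [-0.03  0.37  1.92 -0.    0.84  0.94]
turn [ 0.003 -0.001 -0.002] shift cm [ 0.11 -0.17  0.13]
```

Emit:
drive_tool(series=[0, 0, 0, 0, 0, 0, 1, 0, 0, 0, 0, 0, 0, 1])

```text
time: 21.27
position: [0.5172, -0.002, 0.1575]
orientation: [[0.821, 0.572, 0.003], [0.572, -0.821, -0.002], [0.001, 0.003, -1.0]]
force: [-0.0, -0.1, -0.2]
width: 0.011
```

```bash
python3 go.py .517 0 .156 -55;python3 - <<'E'
from plant import *
from h import *
p=get_image('side');cv2.imwrite('pics/side10.png',p['image']);crop(p['image'],(240,180,370,390),3,'pics/s10.png')
E
```

```text
t 21.27 pos [ 0.5172 -0.002   0.1575] yawY -55.14 F [-0.03 -0.11 -0.22] T [-0.011  0.083 -0.03 ] w 0.011 j [-0.03  0.37  1.92 -0.    0.84  0.94]
turn [ 0.003 -0.001 -0.002] shift cm [ 0.1  -0.18  0.15]
```

View pics/s10.png

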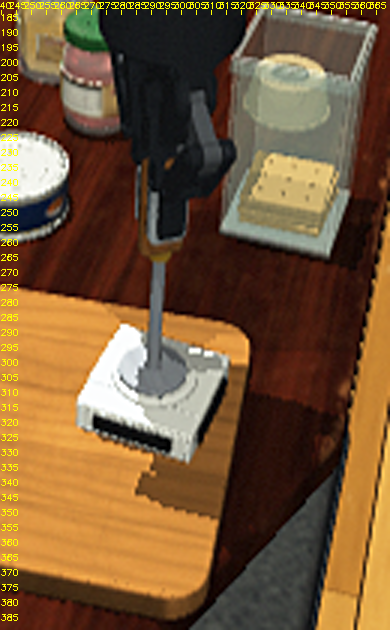

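The lid lies flat on the front of the board at about (290,312) with its collar down. I'll release now.

Emit:
drive_tool(series=[0, 0, 0, 0, 0, 0, 0.85, 0, 0, 0, 0, 0, 0, 0.75, 0, 0, 0, 0, 0, 0, 0.6, 0, 0, 0, 0, 0, 0, 0.5, 0, 0, 0, 0, 0, 0, 0.4], newtons=20)

```text
time: 21.73
position: [0.5173, -0.002, 0.1573]
orientation: [[0.821, 0.571, 0.003], [0.571, -0.821, -0.002], [0.001, 0.003, -1.0]]
force: [-0.8, -0.1, 0.8]
width: 0.051
```

Emit:
drive_tool(series=[0, 0, 0, 0, 0, 0, 0.2, 0, 0, 0, 0, 0, 0, 0, 0, 0, 0, 0, 0, 0, 0, 0, 0, 0, 0, 0, 0, 0])

```text
time: 22.07
position: [0.5173, -0.002, 0.1573]
orientation: [[0.821, 0.571, 0.003], [0.572, -0.821, -0.002], [0.001, 0.003, -1.0]]
force: [-0.3, -0.9, 0.4]
width: 0.0858
```

```bash
python3 go.py .517 0 .26 -55;python3 - <<'E'
from plant import *
from h import *
p=get_image('side');cv2.imwrite('pics/side11.png',p['image']);crop(p['image'],(240,180,370,390),3,'pics/s11.png')
E
```

```text
t 22.07 pos [ 0.5173 -0.002   0.1573] yawY -55.15 F [-0.27 -0.85  0.4 ] T [-0.021 -0.044  0.011] w 0.0858 j [-0.03  0.37  1.92 -0.    0.84  0.94]
turn [ 0.003 -0.001 -0.003] shift cm [  0.11  -0.15 -10.27]
```

View pics/s11.png

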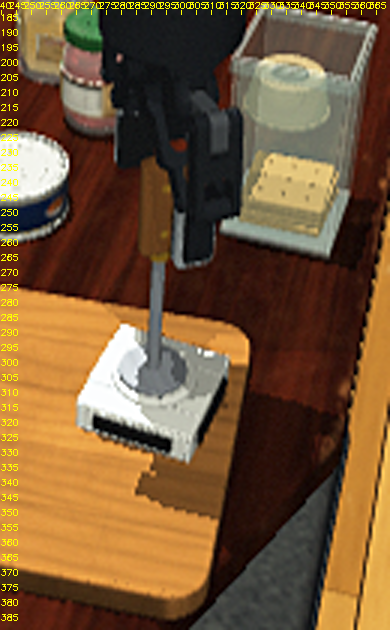

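The key stands free and upright between the open fingers. I'll back straight up.

Emit:
drive_tool(series=[0, 0, 0, 0, 0, -0.8, 0, 0, 0, 0, 0, 0, -2, 0, 0, 0, 0, 0, 0, -4, 0, 0, 0, 0, 0, 0, -6, 0, 0, 0, 0, 0, 0, -8, 0])

```text
time: 22.53
position: [0.5168, -0.0019, 0.2387]
orientation: [[0.821, 0.571, 0.003], [0.571, -0.821, -0.002], [0.001, 0.003, -1.0]]
force: [1.5, -0.2, -0.5]
width: 0.0854
```

Emit:
drive_tool(series=[0, 0, 0, 0, 0, -1.5, 0, 0, 0, 0, 0, 0, -3, 0, 0, 0, 0, 0, 0, -4, 0, 0, 0, 0, 0, 0, -4, 0, 0, 0, 0, 0, 0, -4, 0])

```text
time: 22.95
position: [0.5168, -0.0018, 0.279]
orientation: [[0.821, 0.571, 0.004], [0.571, -0.821, -0.002], [0.002, 0.004, -1.0]]
force: [1.0, -0.6, -0.1]
width: 0.0855
```

```bash
python3 go.py .517 0 .26 -55;python3 - <<'E'
from plant import *
from h import *
p=get_image('side');cv2.imwrite('pics/side12.png',p['image'])
for l in ['lid','canister','key_grip','board']:
    for r in regions_of(p,l)[:1]: print(l,r['rect'],round(r['confidence'],2))
print('can moved px', np.abs(p['image'][195:270,310:330].astype(int)-cv2.imread('pics/side0.png')[195:270,310:330]).mean())
c=np.array([[308,310]])
print('lid bottom px->',onz('side',(300,333),.021), onz('side',(266,321),.021))
E
```

```text
t 22.95 pos [ 0.5168 -0.0018  0.279 ] yawY -55.15 F [ 1.03 -0.6  -0.06] T [ 0.004  0.016 -0.025] w 0.0855 j [-0.03  0.21  1.82 -0.    1.11  0.94]
turn [ 0.004 -0.002 -0.003] shift cm [ 0.11 -0.14  1.9 ]
lid [263.6, 289.8, 318.2, 331.7] 0.57
key_grip [280.4, 228.9, 304.3, 309.0] 0.66
board [289.6, 165.9, 302.3, 191.9] 0.26
can moved px 16.83288888888889
lid bottom px-> [[0.48835156 0.03599667 0.021     ]] [[0.55397864 0.02703841 0.021     ]]
```

View pics/side12.png

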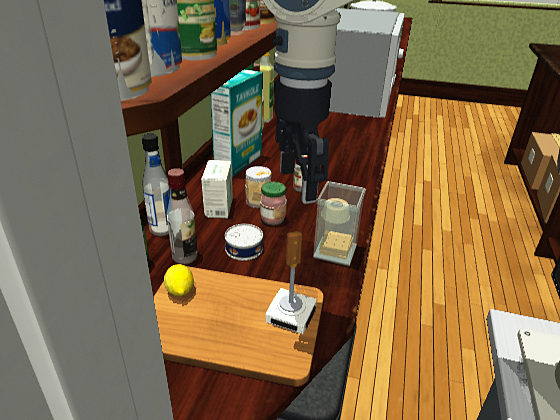

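The key stands upright in the flat lid at about (292,310). The canister (base corner at about (349,265)) and the bystanders are at their starting pixels, and the gripper is clear. I'm handing in.

```bash
python3 -c "
from plant import *
print(close_job())"
```

```text
the job is handed in; nothing more can be done
None
```

The lid is out of the canister and lies flat on the front of the board with the key standing in it. I handed the job in at about 23 s of the 72 s allowed; no verdict is reported.

**What I did:**
- **Key:** I gripped it at the handle and turned it to the slot angle seen in both cameras, about -65° in world yaw.
- **Lock:** The foot dropped through on the first try and the collar seated at a lid height of about 55 mm. I then turned clockwise about 80°.
- **Draw:** The lid came up steadily at 13–14 N wrist reading, including the key's weight, until it hung clear of the mouth.
- **Set down:** I placed it at about (0.517, -0.002), about 50 mm inside the board's front edge. I lowered the collar onto the disc, then released and backed straight up.

**Last checks:**
- In the final side picture the lid is flat and the key upright, and the canister and the bystanders in view look unmoved. I judged this by eye; the spice jar was partly behind the gripper.
- The network returned nothing for the canister in that last picture. The pixel difference I computed there (16.8) did not help, because the lid had left that area.
- The turning torque never rose sharply at the stop. I judged the stop from a growing side force, and the lock was confirmed when the foot hooked about 4 mm up and held.
- Collar contact on the board came about 1.4 mm higher than I expected, which I put down to the grip offset. I did not measure the final gap between collar and disc.

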